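Unhang the service cover and switch the selector behind it

TASK

The service cover on the bench controller's sloping panel hangs by L-shaped keyholes on two shoulder screws: without forcing it, slide it up the panel, shift it to the left (seen from the robot) until its large holes lie over the screw heads, and pull it off. Lay it gently flat on the worktop beside the controller, lip upward. Then turn the selector it covered clockwise as far as it goes, and leave the bottles and the beaker where they stand.

Things in the scene. Friction and masses are not known exactly. Their poses are not given: they have to be found in the camera images.
- console: Fixed bench controller, 250 wide, 240 deep, 172 high mm. Origin on the worktop under the middle of its front edge; x to its back, y to the robot's left, z up. Above a 35 mm front riser its panel slopes up and back, 35 deg (0.611 rad) from level, 235 mm long, to a flat top at 170 mm. Side cheeks stand 2 mm, the cover's two screws 16 mm above the panel.
- cover_lip (a point): Middle of the lip of the loose aluminium cover (0.2 to 0.45 kg, sheet 150 x 170 x 4 mm). Axes while it hangs: x up the slope, y to the left, z square out of the panel. The lip, folded out at the lower edge, is 170 wide (y), 5 thick (x) and stands 30 mm out from the back face (z); this point is half-way up it. The sheet runs from here 147 mm to +x.
- cover: The same cover, origin mid-sheet on its back face, hung on two screws (10 mm shanks, 30 mm heads, underside 7 mm off the panel) in L keyholes. The upright legs (24 mm wide) leave 7 mm sideways play, so only sight or touch tells where the screws are. It slides up 22 mm to a stop (slot middle 2 mm back), then, held up, left 39 to 53 mm to a stop; 13 mm back (+-2) its 34 mm holes clear the heads.
- selector_hub (a point): Centre of the rotary selector under the cover, at mid-height of its black bar handle, 14.5 mm below the panel's surface; its axis is square to the panel. Bar 58 long, 15 wide, 16 mm high, on a 42 mm disc. It sits in a recess 34 mm deep that reaches 41 mm up and down the slope and 60 mm left and right of the axis, with 14 mm wide terminal strips at both sides.
- selector (a joint): Selector angle in rad, clockwise positive seen from the front. At 0 the bar's upper end leans 0.6 rad to the left of straight up the slope; at the stop, 1.2, it leans 0.6 rad to the right. It stays where it is left and takes about 0.06 N m, so a fingertip can push it round against the side of the bar's end.
- reagent_bottle: White plastic bottle with blue cap, 62 mm in diameter, 137 mm high, right of the controller; origin under its centre. Leave alone.
- beaker: Glass beaker, 69 mm in diameter, 90 mm high, behind and left; origin under its centre. Leave alone.
- amber_bottle: Brown glass bottle with blue cap, 56 mm in diameter, 109 mm high, right of the white bottle; origin under its centre. Leave alone.

How it is judged (in metres and radians):
On the way, in this order (a step that is already met when the one before it is completed fails the run):
1. the cover is off its screws: its lip is more than 70 mm from where it hung and the cover no longer touches the controller (distance of cover_lip from where it was at the start of the episode above 0.07 m and contact force between cover and console below 0.1 N), for 0.1 s.
2. the cover lies flat on the worktop, lip upward, let go and clear of the controller (height (world z) of cover_lip between 0.006 and 0.024 m and angle between cover_lip's own z axis and vertical below 0.1 rad and contact force between cover and the fingers below 0.1 N and contact force between cover and console below 0.1 N), for 0.3 s.
At the end, for the whole second after the job is handed in: The cover lies flat on the worktop on its back, lip upward (within 0.1 rad, lip centre below 24 mm), at rest, released and not touching the controller, and the selector stands at 1.08 rad or more (stop at 1.2) (all of step 2 and linear speed of cover below 0.02 m/s and value of joint selector above 1.08 rad).
It fails at once if the cover is forced: more than 45 N between cover and controller (contact force between cover and console above 45 N).
It fails at once if the cover is dropped or thrown (faster than 1.3 m/s) (linear speed of cover above 1.3 m/s).
It fails at once if one of the two bottles or the beaker is moved more than 30 mm or tipped more than 0.3 rad (distance of any of reagent_bottle, beaker, amber_bottle from where it was at the start of the episode above 0.03 m or angle between any of reagent_bottle, beaker, amber_bottle's own z axis and vertical above 0.3 rad).
It also fails if it takes over 56 s, if anything falls off the work surface, if the arm or the gripper's body presses on something with over 40 N, if the wrist force passes 120 N, or if a joint passes its speed limit or range.

ROBOT

A 6-joint arm with a two-finger parallel gripper is mounted at the origin on a cart in front of the work surface, level with it; the furniture and walls round the work are solid. World frame = base frame: x ahead of the robot, y to its left, z up, the work surface at z = 0. Lengths are in m, angles in degrees, forces in N, time in s.
With the tool pointing down it reaches from about 0.3 to 0.875 m from the base axis. Payload 6.4 kg.
Tool frame: the origin (TCP) lies at the centre of the arm's flange, where the gripper is bolted on; the fingertips stand 166 mm ahead of it and the grasp point (between the pads) lies 147 mm ahead of it (pinch_z is the distance from the TCP to the grasp point, in m); z points along the fingers, x is the direction in which the jaws open and shut, and the axes are right-handed (so a half turn about z gives the same grasp; the last joint's range is limited). The gripper opens to 88 mm and grips with 3 to 60 N. Pads are 18 mm wide; open, the fingers measure 123 mm over their backs; the gripper's body (75 mm by 187 mm) begins 45 mm behind the grasp point.
Start: joints at [-11.82, 10.359, 92.074, -0, 77.567, -11.82], TCP at [0.575, 0, 0.405] pointing down, gripper open.
Joint ranges: [-171.53, 171.53], [-51.25, 118.39], [17.06, 147.69], [-65.23, 245.23], [0, 150.52], [-178.68, 178.68]. Speed limits (degrees/s): [147.25, 147.25, 172.46, 180, 180, 180].

INTERFACE

Orientations are given as a 3x3 rotation matrix whose columns are the frame's x, y, z axes.
In Python, from workcell import * gives the robot as it stands.
- The arm moves only by the tool arm_command, never from a script. Its argument "commands" is a list of rows, each a list of 3 entries, a list of its own where there are three numbers: the turn, a rotation vector about the tool's x, y, z in units of 6 degrees (1.0 is 6 degrees), then the shift along the tool's x, y, z in units of 30 mm (1.0 is 30 mm), then the closure, from 0 (fully open) to 1 (shut). A call has 1 to 10 rows; each row is the pose to reach, as a shift and turn from the pose commanded when the call began, along the tool's axes at that moment; what a row does not reach only later rows make up. A row lasts 1/8 s, in which the tool goes at most 62.5 mm and 10.7 degrees, less where a joint would pass 70% of its speed; a pose out of reach is approached as far as the arm can. A call with a gripper value outside its range is refused whole. The fingers move at their own pace and stop on an object; "squeeze" is the grip in N (left out, the last holds). Time passes only in rows, so rows that repeat a pose let the fingers close. It gives the time, the measured TCP pose, the force and the opening at its end, in the units of the state.
- sense(): the state, without advancing time (a new reading comes with each control period).
- grab_frame(name): name is "scene" or "side" or "wrist"; returns the picture (400x640x3 uint8, red, green, blue); there is no depth.
- camera_params(name): a dict with "fx", "fy", "cx", "cy" (pixels), "pose" (4x4, takes a point from camera to world coordinates). Camera axes: x right, y up, looking along -z (the intrinsics and any distortion apply to the point x, -y, -z); pixel columns grow to the right and rows downward; lengths in m; the calibration is good to about 2 mm. A picture is of the moment at which its call begins: read the wrist's pose just before it. camera_params takes no time and is no camera call; for the wrist camera it gives the pose at the moment of the call.
- hand_in(): hands the job in, once; it reports no verdict.
Trained networks look in the newest picture that a camera, given by its name, has taken for a name from the list of things; names that differ only in an ending like _2 or _b are one class to them, and where a whole thing is asked for, a point or a joint stands for the part that bears it (a point fixed in the world has none). Each returns a list of dicts, best first, with "confidence" (0 to 1); they miss things now and then, are a little off and sometimes report something else, mostly with a low value. They report only what shows in the picture. A call takes as long as a camera call.
- search_frame(camera, target): "pixel" ([column, row] in pixels, amid what is visible of it).
- tip_of(camera, target): "pixel" ([column, row] in pixels: a listed point, or the origin of a listed thing).
The state is a dict: "t": time; "joints": joint angles; "dq": joint speeds; "effort": joint torques, N m; "ee_pos": TCP position; "eef_rot": TCP orientation; "contact_force": force on the tool from outside, world axes, zero at the start; "ft_torque": the same for the moment, N m; "opening": finger opening in m.
Only numpy, scipy, OpenCV 4.12 (cv2) and the standard library are available. Lean on these libraries where they do the work, as an engineer would, in place of code of your own. Each camera call takes 0.05 s, during which the arm holds its last target.

## Working session

There is one attempt and no reset: what is moved stays moved. The work goes in short steps, Python scripts to look and compute and a tool call to move; the robot and the scene stay as the last step left them, time stands still between calls to the robot, and variables do not carry over. Pictures are saved under pics/ and viewed, and the job is handed in when it is done.

Besides the shell and the picture viewer there is one more tool, called in YAML: its name, and indented under it one key for each argument. arm_command: Moves the arm, as the interface text tells. Its arguments: {"type":"object","properties":{"commands":{"type":"array"},"squeeze":{"type":"number"}},"required":["commands"]}

```bash
ls; mkdir -p pics; cat > h.py <<'E'
from workcell import *
import numpy as np, cv2
def save(n,fn):
    im=grab_frame(n); cv2.imwrite('pics/'+fn,cv2.cvtColor(im,cv2.COLOR_RGB2BGR)); return im
E
python3 - <<'E'
from h import *
s=sense(); print(s)
for n in ['scene','side','wrist']:
    p=camera_params(n); print(n,p)
    save(n,n+'0.png')
E
```

```text
pics
{'t': 0.0, 'joints': array([-1.18188728e+01,  1.04004034e+01,  9.21313080e+01, -1.15310207e-03,
        7.75662975e+01, -1.18205931e+01]), 'dq': array([ 0.05208052, -0.04774373, -0.04970075, -0.00251783,  0.02730097,
        0.01924562]), 'effort': array([-5.85923790e-04, -4.33866942e+01, -3.41848969e+01,  7.00952648e-02,
        3.87157314e-02, -1.54040990e-04]), 'ee_pos': array([5.74749471e-01, 7.95186576e-05, 4.03827448e-01]), 'eef_rot': array([[ 9.99998591e-01,  3.40970520e-05, -1.67833620e-03],
       [ 3.46528307e-05, -9.99999945e-01,  3.31120618e-04],
       [-1.67832482e-03, -3.31178311e-04, -9.99998537e-01]]), 'contact_force': array([-0.50631417, -0.41096899, -0.18956296]), 'ft_torque': array([0.0130696 , 0.01961955, 0.0239544 ]), 'opening': 0.08794862428451901}
scene {'fx': 484.5730203415756, 'fy': 484.5730203415756, 'cx': 315.75864964113924, 'cy': 200.10802380103428, 'pose': array([[ 0.81033236,  0.34718037, -0.47204582, -0.14632659],
       [-0.58592696,  0.47025236, -0.65996387, -0.94183197],
       [-0.00714584,  0.81137446,  0.58448304,  0.95960033],
       [ 0.  
[... 168 characters left out ...]
[[-0.99801249,  0.02341455, -0.05850496,  0.48518743],
       [-0.06266127, -0.46716429,  0.88194733,  1.09384911],
       [-0.00668103,  0.88386044,  0.46770298,  0.63780069],
       [ 0.        ,  0.        ,  0.        ,  1.        ]])}
wrist {'fx': 313.91366150684286, 'fy': 313.91366150684286, 'cx': 317.55627066215374, 'cy': 201.89997664684344, 'pose': array([[ 9.99997858e-01,  3.29661914e-04,  2.04343495e-03,
         5.76085613e-01],
       [-8.97301110e-04,  9.58690398e-01,  2.84450198e-01,
         7.41895559e-02],
       [-1.86524907e-03, -2.84451422e-01,  9.58688640e-01,
         3.84449327e-01],
       [ 0.00000000e+00,  0.00000000e+00,  0.00000000e+00,
         1.00000000e+00]])}
```

View pics/scene0.png

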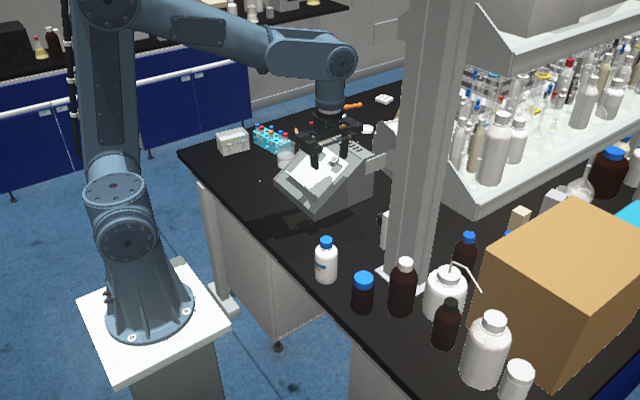

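View pics/side0.png

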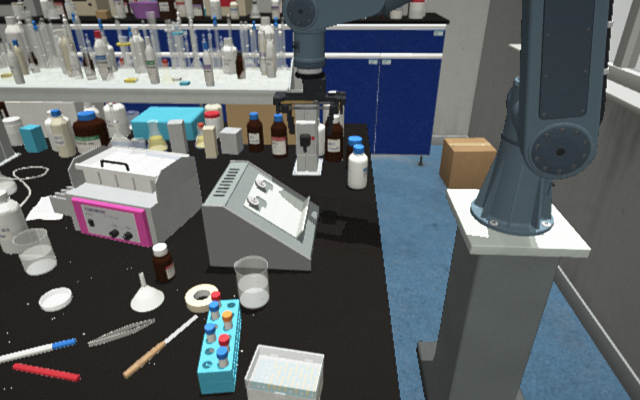

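View pics/wrist0.png

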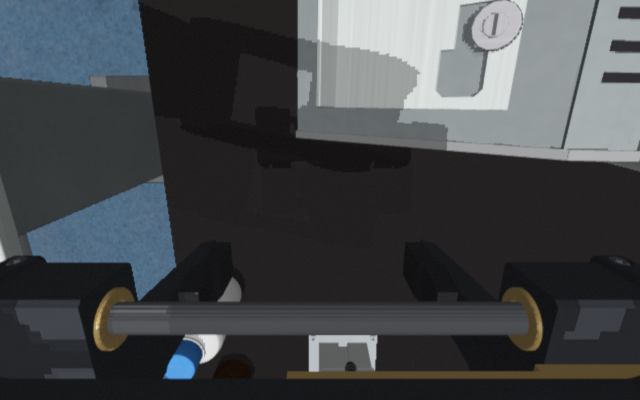

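```bash
python3 - <<'E'
from h import *
for n in ['scene','side','wrist']:
    for t in ['console','cover_lip','cover','selector_hub','reagent_bottle','beaker','amber_bottle']:
        print(n,t,[(np.round(d['pixel'],1).tolist(),round(d['confidence'],2)) for d in tip_of(n,t)][:3])
E
```

```text
scene console [([291.7, 204.3], 0.59)]
scene cover_lip [([296.5, 180.8], 0.89)]
scene cover [([317.2, 170.0], 0.81)]
scene selector_hub [([360.7, 307.9], 0.36)]
scene reagent_bottle [([324.8, 276.8], 0.94)]
scene beaker [([284.3, 164.7], 0.96)]
scene amber_bottle [([361.1, 309.2], 0.74)]
side console [([312.9, 241.3], 0.79)]
side cover_lip [([302.9, 217.4], 0.77)]
side cover [([274.9, 206.0], 0.97)]
side selector_hub []
side reagent_bottle [([360.2, 184.0], 0.81)]
side beaker [([254.7, 296.1], 0.69)]
side amber_bottle [([354.5, 169.9], 0.63)]
wrist console [([298.0, 16.5], 0.66)]
wrist cover_lip [([328.3, 2.5], 0.56)]
wrist cover []
wrist selector_hub []
wrist reagent_bottle [([217.6, 287.2], 0.98)]
wrist beaker []
wrist amber_bottle [([232.2, 374.6], 0.84)]
```

```bash
cat >> h.py <<'E'
def ray(P,px):
    px=np.array(px,float); d=np.array([(px[0]-P['cx'])/P['fx'],-(px[1]-P['cy'])/P['fy'],-1.]); d=P['pose'][:3,:3]@d
    return P['pose'][:3,3],d/np.linalg.norm(d)
def tri(obs):
    A=np.zeros((3,3));b=np.zeros(3);R=[ray(P,p) for P,p in obs]
    for o,d in R:
        M=np.eye(3)-np.outer(d,d);A+=M;b+=M@o
    X=np.linalg.solve(A,b); return X,[round(1e3*np.linalg.norm((np.eye(3)-np.outer(d,d))@(X-o)),1) for o,d in R]
def proj(P,X):
    X=np.atleast_2d(X); T=np.linalg.inv(P['pose']); c=X@T[:3,:3].T+T[:3,3]
    return np.c_[P['cx']+P['fx']*c[:,0]/-c[:,2],P['cy']-P['fy']*c[:,1]/-c[:,2]]
def onplane(P,px,z=0.):
    o,d=ray(P,px); return o+d*(z-o[2])/d[2]
E
python3 - <<'E'
from h import *
S=camera_params('scene');D=camera_params('side');W=camera_params('wrist')
for k,a,b in [('console',[291.7,204.3],[312.9,241.3]),('lip',[296.5,180.8],[302.9,217.4]),('cover',[317.2,170],[274.9,206]),('white',[324.8,276.8],[360.2,184]),('beaker',[284.3,164.7],[254.7,296.1])]:
    X,e=tri([(S,a),(D,b)]);print(k,X.round(4),e, onplane(S,a).round(3),onplane(D,b).round(3))
print(onplane(S,[361.1,309.2]))
import cv2
for n,(x,y,w,h,f) in {'scene':(240,100,160,130,5),'side':(190,140,150,140,5)}.items():
    im=cv2.imread(f'pics/{n}0.png')[y:y+h,x:x+w];cv2.imwrite(f'pics/{n}0z.png',cv2.resize(im,None,fx=4,fy=4,interpolation=cv2.INTER_CUBIC))
E
```

```text
console [5.536e-01 1.706e-01 3.000e-04] [np.float64(3.5), np.float64(3.5)] [0.55 0.17 0.  ] [0.557 0.167 0.   ]
lip [0.5793 0.179  0.0788] [np.float64(1.3), np.float64(1.3)] [0.643 0.279 0.   ] [0.594 0.049 0.   ]
cover [0.6519 0.1635 0.1011] [np.float64(0.7), np.float64(0.7)] [0.745 0.293 0.   ] [ 0.684 -0.013  0.   ]
white [ 0.4283 -0.1712  0.0029] [np.float64(4.7), np.float64(4.7)] [ 0.435 -0.169  0.   ] [ 0.424 -0.173  0.   ]
beaker [0.6657 0.3914 0.0051] [np.float64(2.3), np.float64(2.3)] [0.667 0.397 0.   ] [0.669 0.384 0.   ]
[ 4.40703756e-01 -3.17854075e-01 -1.11022302e-16]
```

View pics/scene0z.png

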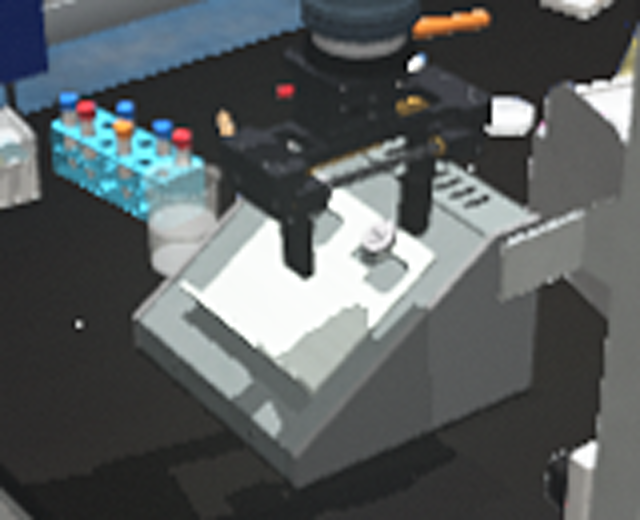

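View pics/side0z.png

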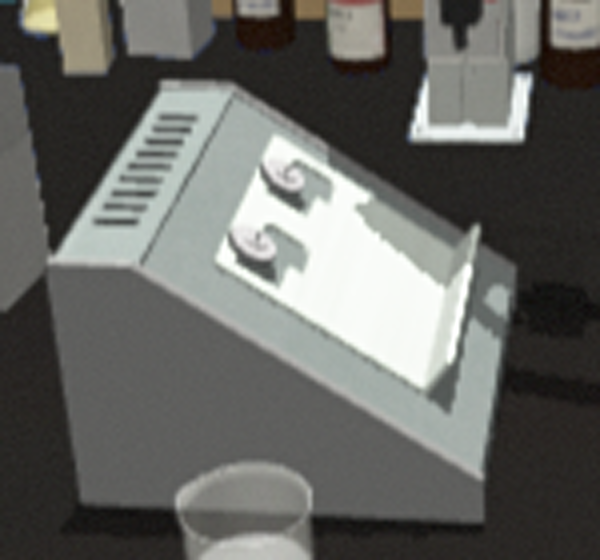

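```bash
cat >> h.py <<'E'
C35,S35=np.cos(.6109),np.sin(.6109)
def con2w(q,p):
    p=np.atleast_2d(p);c,s=np.cos(q[2]),np.sin(q[2])
    return np.c_[q[0]+c*p[:,0]-s*p[:,1],q[1]+s*p[:,0]+c*p[:,1],p[:,2]]
def pan(p): # (s,y,h) panel coords -> console
    p=np.atleast_2d(p); return np.c_[p[:,0]*C35-p[:,2]*S35,p[:,1],.035+p[:,0]*S35+p[:,2]*C35]
E
python3 - <<'E'
from h import *
from scipy.optimize import least_squares
S=camera_params('scene');D=camera_params('side')
t=.170
pts=[(D,[0,.125,0],[310.75,270.5]),(D,[0,.125,.036],[311.25,258.75]),(D,[.192,.125,.172],[225,206.2]),(D,[.24,.125,.172],[203.75,205.5]),(D,[.24,.125,0],[210,266]),
(D,[0,-.125,.036],[318.75,206.25]),(D,[.192,-.125,.172],[249.2,163]),(S,[0,.125,.036],[273.75,181.2]),(S,[0,-.125,.036],[314.2,213.7]),(S,[0,-.125,0],[314.2,221.7])]
f=lambda q:np.concatenate([(proj(P,con2w(q,p))[0]-px) for P,p,px in pts])
r=least_squares(f,[.555,.17,0]);print(r.x,np.degrees(r.x[2]));print(r.fun.reshape(-1,2).round(1))
q=r.x
# cover corners: side zoom
cov=[(D,'tl',(215,262)),(D,'tr',(278,136)),(D,'bl',(425,392)),(D,'liptr',(477,228)),(S,'bl',(182,285)),(S,'lipr',(307,395)),(S,'tr',(434,258))]
off={id(D):(190,140),id(S):(240,100)}
def g(v):
    s,y,h,a=v
    o=[]
    L={'tl':(.1495,.085,-.011),'tr':(.1495,-.085,-.011),'bl':(-.0025,.085,.0),'liptr':(-.0025,-.085,.015),'lipr':(-.0025,-.085,.015)}
    for P,k,z in cov:
        l=L[k]; 
        if P is S and k=='bl': l=(-.0025,.085,.015)
        ca,sa=np.cos(a),np.sin(a)
        w=con2w(q,pan([s+ca*l[0]-sa*l[1],y+sa*l[0]+ca*l[1],h+l[2]]))
        px=np.array(z)/4+off[id(P)]; o.append(proj(P,w)[0]-px)
    return np.concatenate(o)
r2=least_squares(g,[.04,0,.018,0]);print(r2.x,r2.fun.reshape(-1,2).round(1))
print('lip',con2w(q,pan([r2.x[0],r2.x[1],r2.x[2]])))
print(onplane(D,[308,172]),onplane(D,[295,174]))
E
```

```text
[ 0.55045303  0.16637214 -0.00919232] -0.5266811485005691
[[ 0.7  0.7]
 [ 0.   0.1]
 [-1.2 -0.6]
 [-1.3 -0.6]
 [ 1.9  1.2]
 [-0.2 -0.6]
 [-1.3 -2.9]
 [-1.3 -2.1]
 [-0.3  0.9]
 [-0.2  2. ]]
[ 0.0465488  -0.00918662  0.00569567 -0.0182995 ] [[-1.4 -0.2]
 [-2.   0.7]
 [ 2.4 -2.1]
 [ 0.1  1.2]
 [ 0.2  1.5]
 [-2.7 -1.7]
 [ 1.5  1.3]]
lip [[0.58522967 0.15686545 0.06636613]]
[ 6.03831133e-01 -2.57032590e-01  1.11022302e-16] [ 0.64763389 -0.23859759  0.        ]
```

arm_command:
  commands:
    - [[0, 1.5, 0], [-1.1, -0.8, 0.9], 0]
    - [[0, 3, 0], [-2.2, -1.5, 1.7], 0]
    - [[0, 4.5, 0], [-3.4, -2.3, 2.6], 0]
    - [[0, 5.83, 0], [-4.5, -3, 3.5], 0]
    - [[0, 5.83, 0], [-4.5, -3, 3.5], 0]
    - [[0, 5.83, 0], [-4.5, -3, 3.5], 0]

```text
t: 1.95
ee_pos: [0.4411, 0.0899, 0.3011]
eef_rot: [[0.818, 0.0, 0.575], [0.0, -1.0, -0.0], [0.575, 0.0, -0.818]]
contact_force: [0.5, -0.1, 0.2]
opening: 0.088
```

```bash
python3 - <<'E'
from h import *
import pickle
s=sense(); print(s['t'],s['joints'].round(1),s['ee_pos'].round(4),s['eef_rot'].round(4))
P=camera_params('wrist'); save('wrist','w1.png'); pickle.dump(P,open('w1.pkl','wb')); print(P['pose'].round(3))
for t in ['cover_lip','cover','console']:
    print(t,[(np.round(d['pixel'],1).tolist(),round(d['confidence'],2)) for d in tip_of('wrist',t)][:3])
E
```

```text
1.95 [ -4.5  -7.4 126.9   6.   25.6  -9.1] [0.4411 0.0899 0.3011] [[ 8.184e-01  2.000e-04  5.747e-01]
 [ 4.000e-04 -1.000e+00 -1.000e-04]
 [ 5.747e-01  3.000e-04 -8.184e-01]]
[[ 0.819  0.165 -0.55   0.454]
 [-0.001  0.958  0.285  0.164]
 [ 0.574 -0.233  0.785  0.285]
 [ 0.     0.     0.     1.   ]]
cover_lip [([299.5, 112.2], 0.8)]
cover [([389.2, 111.5], 0.86)]
console [([224.4, 98.5], 0.64)]
```

View pics/w1.png

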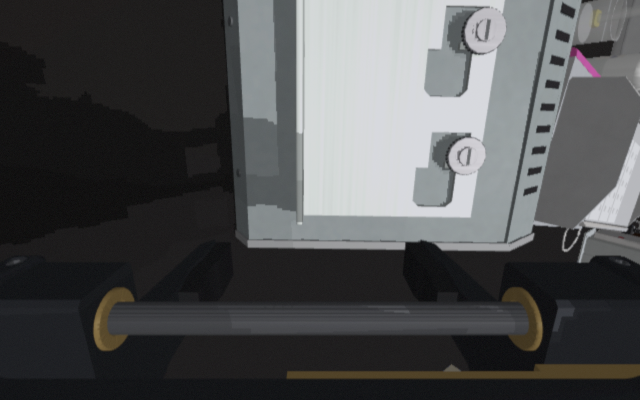

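```bash
python3 - <<'E'
from h import *
im=cv2.imread('pics/w1.png')[0:260,220:560];cv2.imwrite('pics/w1z.png',cv2.resize(im,None,fx=2.3,fy=2.3,interpolation=cv2.INTER_CUBIC))
E
```

```text
(no output)
```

View pics/w1z.png

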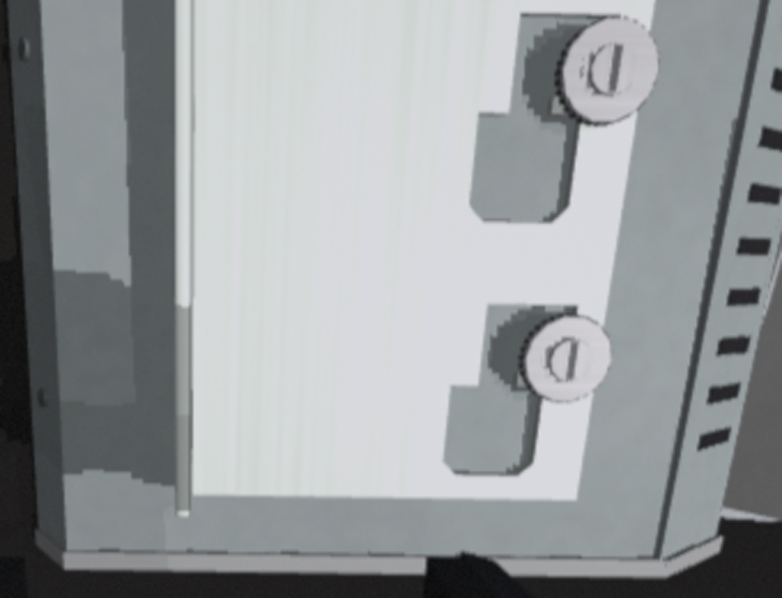

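```bash
python3 - <<'E'
from h import *
import pickle
from scipy.optimize import least_squares
S=camera_params('scene');D=camera_params('side');W=pickle.load(open('w1.pkl','rb'))
Z=lambda a,b:np.array([a,b])/2.3+[220,0]
pts=[(D,[0,.125,0],[310.75,270.5]),(D,[0,.125,.036],[311.25,258.75]),(D,[.192,.125,.172],[225,206.2]),(D,[.24,.125,.172],[203.75,205.5]),
(D,[0,-.125,.036],[318.75,206.25]),(S,[0,.125,.036],[273.75,181.2]),(S,[0,-.125,.036],[314.2,213.7]),(S,[0,-.125,0],[314.2,221.7]),
(W,pan([0,-.125,.002])[0],Z(65,568)),(W,pan([.235,-.125,.002])[0],Z(665,576)),(W,pan([.235,-.125,.002])[0],Z(665,576))]
f=lambda q:np.concatenate([(proj(P,con2w(q,p))[0]-px) for P,p,px in pts])
r=least_squares(f,[.555,.17,0],loss='soft_l1');q=r.x;print(q,np.degrees(q[2]));print(f(q).reshape(-1,2).round(1))
np.save('q.npy',q)
def onpan(P,px,h):
    o,d=ray(P,px); p0=con2w(q,pan([0,0,h]))[0]; n=con2w(q,pan([0,0,1+h]))[0]-p0
    X=o+d*((p0-o)@n)/(d@n); v=X-p0; c,s=np.cos(q[2]),np.sin(q[2])
    ex=con2w(q,pan([1,0,h]))[0]-p0; ey=con2w(q,pan([0,1,h]))[0]-p0
    return np.round(1e3*np.array([v@ex,v@ey]),1)
for k,px,h in [('screw L head',Z(611,70),.016),('screw R head',Z(567,359),.016),
 ('hole R right edge',Z(490,474),.006),('hole R lower',Z(446,430),.006),('legR-left edge lo',Z(487,305),.006),('legR lowcorner',Z(450,386),.006),
 ('hole L right edge',Z(520,221),.006),('hole L lower',Z(473,170),.006),('legL left edge',Z(521,14),.006),
 ('sheet tr',Z(577,499),.006),('sheet/lip inner r',Z(193,495),.006),('lip top r',Z(183,516),.032),('lip top up',Z(184,0),.032)]:
    print(k,onpan(W,px,h))
print(proj(W,con2w(q,pan([[.05,0,.0],[.0,-.12,0],[.235,-.12,0]]))))
E
```

```text
[ 0.55261944  0.16648205 -0.00055719] -0.031924541644386926
[[ 0.2  0.7]
 [-0.5  0.1]
 [-1.9 -0.2]
 [-2.1 -0.1]
 [-1.4 -0.6]
 [-1.  -2.2]
 [ 0.5  0.6]
 [ 0.6  1.6]
 [-0.4  3. ]
 [-1.3 -0.7]
 [-1.3 -0.7]]
screw L head [181.  50.]
screw R head [179.5 -38.3]
hole R right edge [161.5 -82.3]
hole R lower [143.7 -65.5]
legR-left edge lo [154. -21.]
legR lowcorner [143.7 -49.4]
hole L right edge [162.2   6.6]
hole L lower [144.9  22.6]
legL left edge [155.4  67.8]
sheet tr [195.1 -92.2]
sheet/lip inner r [ 51.2 -90.5]
lip top r [ 48.9 -89.1]
lip top up [51.7 64.1]
[[301.25525755 105.18121203]
 [248.00460847 243.92133539]
 [507.5101395  243.75994186]]
```

```bash
python3 - <<'E'
from h import *
import pickle
S=camera_params('scene');D=camera_params('side');W=pickle.load(open('w1.pkl','rb'));q=np.load('q.npy')
Z=lambda a,b:np.array([a,b])/2.3+[220,0]
def topan(X):
    v=np.array(X)-[q[0],q[1],.035]; return np.round(1e3*np.array([v[0]*C35+v[2]*S35,v[1],-v[0]*S35+v[2]*C35]),1)
for n,o in [('lip top r',[(W,Z(183,516)),(D,[309.25,197]),(S,[316.75,198.75])]),('lip top r DS',[(D,[309.25,197]),(S,[316.75,198.75])]),
 ('sheet tr',[(W,Z(577,499)),(D,[259.5,174]),(S,[348.5,164.5])]),('lip net',[(W,[299.5,112.2]),(D,[302.9,217.4]),(S,[296.5,180.8])]),
 ('lip net W S',[(W,[299.5,112.2]),(S,[296.5,180.8])]),('cover net',[(W,[389.2,111.5]),(D,[274.9,206]),(S,[317.2,170])]),
 ('screw R',[(W,Z(567,359)),(D,np.array([287,172])/4+[190,140]),(S,np.array([376,238])/4+[240,100])])]:
    X,e=tri(o);print(n,X.round(4),e,topan(X))
E
```

```text
lip top r [0.5778 0.0674 0.0747] [np.float64(6.3), np.float64(5.2), np.float64(4.0)] [ 43.4 -99.1  18.1]
lip top r DS [0.5743 0.0613 0.0746] [np.float64(0.8), np.float64(0.8)] [  40.4 -105.2   20. ]
sheet tr [0.7076 0.0727 0.1485] [np.float64(3.8), np.float64(2.9), np.float64(2.1)] [192.  -93.8   4. ]
lip net [0.579  0.1691 0.0795] [np.float64(8.2), np.float64(5.5), np.float64(7.1)] [47.2  2.6 21.3]
lip net W S [0.5698 0.1619 0.0932] [np.float64(3.1), np.float64(3.1)] [47.5 -4.6 37.8]
cover net [0.6521 0.1625 0.1016] [np.float64(1.5), np.float64(0.7), np.float64(1.4)] [119.7  -4.   -2.5]
screw R [0.6911 0.1264 0.1475] [np.float64(3.1), np.float64(1.5), np.float64(2.3)] [178.  -40.1  12.8]
```

arm_command:
  commands:
    - [[0, 0, 0], [-0.23, -1.2, 0.8], 0]
    - [[0, 0, 0], [-0.45, -2.4, 1.6], 0]
    - [[0, 0, 0], [-0.45, -2.4, 2.2], 0]
    - [[0, 0, 0], [-0.45, -2.4, 2.2], 0]

```text
t: 2.65
ee_pos: [0.4676, 0.1621, 0.2372]
eef_rot: [[0.82, -0.0, 0.572], [0.0, -1.0, -0.0], [0.572, 0.0, -0.82]]
contact_force: [-0.2, -0.2, -0.2]
opening: 0.0884
```

```bash
python3 - <<'E'
from h import *
import pickle
s=sense(); print(s['t'],s['joints'].round(1),s['ee_pos'].round(4),s['eef_rot'].round(4).tolist())
P=camera_params('wrist'); save('wrist','w2.png'); pickle.dump(P,open('w2.pkl','wb'))
save('scene','s2.png');save('side','d2.png')
for n,(x,y,w,h,f) in {'s':(240,100,160,130,5),'d':(190,140,150,140,5)}.items():
    im=cv2.imread(f'pics/{n}2.png')[y:y+h,x:x+w];cv2.imwrite(f'pics/{n}2z.png',cv2.resize(im,None,fx=4,fy=4,interpolation=cv2.INTER_CUBIC))
E
```

```text
2.65 [  6.5   7.3 121.9 -13.2  16.5  17.9] [0.4676 0.1621 0.2372] [[0.8204, -0.0, 0.5718], [0.0002, -1.0, -0.0003], [0.5718, 0.0004, -0.8204]]
```

View pics/w2.png

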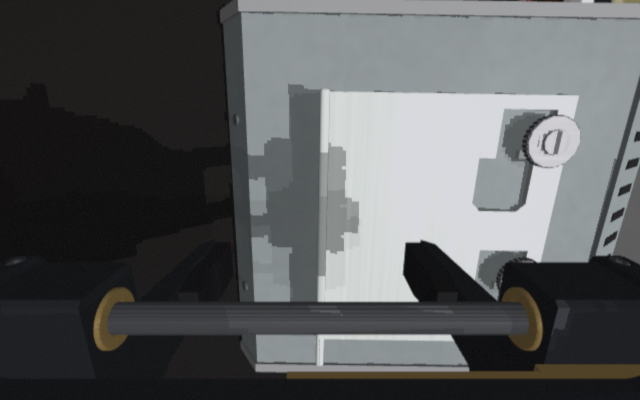

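View pics/s2z.png

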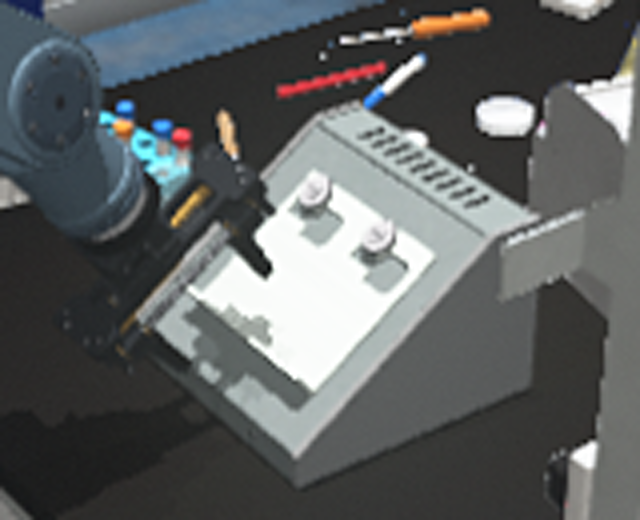

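View pics/d2z.png

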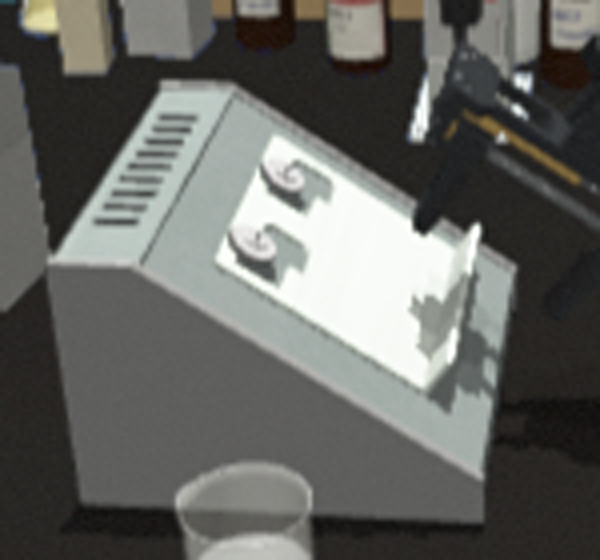

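```bash
cat > k.py <<'E'
import numpy as np
from scipy.spatial.transform import Rotation as R
from scipy.optimize import least_squares
data=[([-11.8188728,10.4004034,92.131308,0,77.5662975,-11.8205931],[.574749,.0000795,.403827],[[1,0,-.00168],[0,-1,.0003],[-.00168,0,-1]]),
([-4.5,-7.4,126.9,6,25.6,-9.1],[.4411,.0899,.3011],[[.8184,0,.5747],[0,-1,0],[.5747,0,-.8184]]),
([6.5,7.3,121.9,-13.2,16.5,17.9],[.4676,.1621,.2372],[[.8204,0,.5718],[0,-1,0],[.5718,0,-.8204]])]
def rot(j,s=(1,1,1)):
    return R.from_euler('ZYZYZ',[j[0],j[1]+j[2],s[0]*j[3],j[4],s[1]*j[5]],degrees=True).as_matrix()
def fk(j,p):
    h0,a1,L2,L4,d6,off,a3=p
    M=R.from_euler('ZY',[j[0],j[1]],degrees=True); N=R.from_euler('ZY',[j[0],j[1]+j[2]],degrees=True); Rt=rot(j,SG)
    return R.from_euler('Z',[j[0]],degrees=True).apply([a1,off,h0])+M.apply([0,0,L2])+N.apply([a3,0,L4])+Rt@[0,0,d6]
SG=(1,1)
if __name__=='__main__':
    for SG in [(1,1),(1,-1),(-1,1),(-1,-1)]:
        print(SG)
        for j,x,M in data: print((rot(j,SG).T@np.array(M)).round(2).tolist())
E
python3 k.py
```

```text
(1, 1)Traceback (most recent call last):
  File "k.py", line 17, in <module>
    for j,x,M in data: print((rot(j,SG).T@np.array(M)).round(2).tolist())
                              ~~~^^^^^^
  File "k.py", line 8, in rot
    return R.from_euler('ZYZYZ',[j[0],j[1]+j[2],s[0]*j[3],j[4],s[1]*j[5]],degrees=True).as_matrix()
           ~~~~~~~~~~~~^^^^^^^^^^^^^^^^^^^^^^^^^^^^^^^^^^^^^^^^^^^^^^^^^^^^^^^^^^^^^^^^
  File "scipy/spatial/transform/_rotation.pyx", line 1413, in scipy.spatial.transform._rotation.Rotation.from_euler
ValueError: Expected axis specification to be a non-empty string of upto 3 characters, got ZYZYZ
```

```bash
sed -i "s/    return R.from_euler('ZYZYZ'.*/    return (R.from_euler('ZYZ',[j[0],j[1]+j[2],s[0]*j[3]],degrees=True)*R.from_euler('YZ',[j[4],s[1]*j[5]],degrees=True)).as_matrix()/" k.py; python3 k.py
```

```text
(1, 1)
[[-1.0, 0.0, 0.0], [-0.0, -1.0, -0.0], [0.0, -0.0, 1.0]]
[[-1.0, 0.0, 0.0], [-0.0, -1.0, -0.0], [0.0, -0.0, 1.0]]
[[-1.0, 0.0, 0.0], [-0.0, -1.0, 0.0], [0.0, 0.0, 1.0]]
(1, -1)
[[-0.92, -0.4, -0.0], [0.4, -0.92, -0.0], [0.0, -0.0, 1.0]]
[[-0.95, -0.31, 0.0], [0.31, -0.95, -0.0], [0.0, -0.0, 1.0]]
[[-0.81, 0.59, 0.0], [-0.59, -0.81, 0.0], [0.0, 0.0, 1.0]]
(-1, 1)
[[-1.0, 0.0, 0.0], [-0.0, -1.0, -0.0], [0.0, -0.0, 1.0]]
[[-0.98, 0.19, -0.02], [-0.19, -0.98, 0.09], [-0.01, 0.09, 1.0]]
[[-0.9, -0.42, -0.07], [0.43, -0.9, -0.11], [-0.01, -0.13, 0.99]]
(-1, -1)
[[-0.92, -0.4, -0.0], [0.4, -0.92, -0.0], [0.0, -0.0, 1.0]]
[[-0.99, -0.13, 0.01], [0.13, -0.99, 0.09], [-0.01, 0.09, 1.0]]
[[-0.98, 0.18, 0.01], [-0.18, -0.97, -0.13], [-0.01, -0.13, 0.99]]
```

```bash
cat >> k.py <<'E'
    SG=(1,1)
p0=[.19,0,.4,.4,.09,.12,0]
fit=least_squares(lambda p:np.concatenate([(fk(j,p)-x)*1e3 for j,x,_ in data]+[(np.array(p)-p0)*[1,5,1,1,1,1,5]]),p0)
P=fit.x
FZ=R.from_euler('Z',180,degrees=True).as_matrix()
def ik(x,M,j0):
    def f(j):
        return np.concatenate([(fk(j,P)-x)*1e3, R.from_matrix((rot(j)@FZ).T@M).as_rotvec()*300])
    r=least_squares(f,j0); return r.x,r.cost
if __name__=='__main__':
    print(P.round(4),fit.fun[:9].round(2))
    th=.6109;c,s=np.cos(th),np.sin(th)
    M=np.array([[c,0,s],[0,-1,0],[s,0,-c]]); q=np.load('q.npy')
    j=np.array(data[2][0],float)
    for S,y,h in [(48,-4.5,66),(48,-4.5,28),(68,-4.5,30),(68,24,30),(68,35,30),(68,23,60),(68,23,90),(68,23,130)]:
        S,y,h=S/1e3,y/1e3,h/1e3
        g=np.array([q[0]+S*c-h*s,q[1]+y,.035+S*s+h*c]); x=g-.147*M[:,2]
        j,cost=ik(x,M,j); print((S,y,h),x.round(3),j.round(1),round(cost,3))
E
python3 k.py
```

```text
(1, 1)
[[-1.0, 0.0, 0.0], [-0.0, -1.0, -0.0], [0.0, -0.0, 1.0]]
[[-1.0, 0.0, 0.0], [-0.0, -1.0, -0.0], [0.0, -0.0, 1.0]]
[[-1.0, 0.0, 0.0], [-0.0, -1.0, 0.0], [0.0, 0.0, 1.0]]
(1, -1)
[[-0.92, -0.4, -0.0], [0.4, -0.92, -0.0], [0.0, -0.0, 1.0]]
[[-0.95, -0.31, 0.0], [0.31, -0.95, -0.0], [0.0, -0.0, 1.0]]
[[-0.81, 0.59, 0.0], [-0.59, -0.81, 0.0], [0.0, 0.0, 1.0]]
(-1, 1)
[[-1.0, 0.0, 0.0], [-0.0, -1.0, -0.0], [0.0, -0.0, 1.0]]
[[-0.98, 0.19, -0.02], [-0.19, -0.98, 0.09], [-0.01, 0.09, 1.0]]
[[-0.9, -0.42, -0.07], [0.43, -0.9, -0.11], [-0.01, -0.13, 0.99]]
(-1, -1)
[[-0.92, -0.4, -0.0], [0.4, -0.92, -0.0], [0.0, -0.0, 1.0]]
[[-0.99, -0.13, 0.01], [0.13, -0.99, 0.09], [-0.01, 0.09, 1.0]]
[[-0.98, 0.18, 0.01], [-0.18, -0.97, -0.13], [-0.01, -0.13, 0.99]]Traceback (most recent call last):
  File "k.py", line 20, in <module>
    fit=least_squares(lambda p:np.concatenate([(fk(j,p)-x)*1e3 for j,x,_ in data]+[(np.array(p)-p0)*[1,5,1,1,1,1,5]]),p0)
    return func(*args, **kwargs)
    vector_fun = VectorFunction(
        fun_wrapped,
    ...<6 lines>...
        workers=workers
    )
    self._update_fun()
    ~~~~~~~~~~~~~~~~^^
    self.f = self.fun_wrapped(xp_copy(self.x))
             ~~~~~~~~~~~~~~~~^^^^^^^^^^^^^^^^^
    return np.atleast_1d(self.fun(x))
                         ~~~~~~~~^^^
    return self.f(x, *self.args, **self.kwargs)
           ~~~~~~^^^^^^^^^^^^^^^^^^^^^^^^^^^^^^
  File "k.py", line 20, in <lambda>
    fit=least_squares(lambda p:np.concatenate([(fk(j,p)-x)*1e3 for j,x,_ in data]+[(np.array(p)-p0)*[1,5,1,1,1,1,5]]),p0)
                               ~~~~~~~~~~~~~~^^^^^^^^^^^^^^^^^^^^^^^^^^^^^^^^^^^^^^^^^^^^^^^^^^^^^^^^^^^^^^^^^^^^^^^^
ValueError: all the input arrays must have same number of dimensions, but the array at index 0 has 2 dimension(s) and the array at index 3 has 1 dimension(s)
```

```bash
sed -i "s/    for SG in .*/    if 0:/; s/^        print(SG)/        pass/; s/^        for j,x,M in data: print.*//; s/from_euler('Z',\[j\[0\]\]/from_euler('Z',j[0]/" k.py; python3 k.py
```

```text
[ 0.3145 -0.0007  0.4384  0.5153  0.1461  0.1177  0.0861] [-0.03 -0.12 -0.01  0.    0.04  0.03 -0.01  0.08 -0.02]
(0.048, -0.0045, 0.066) [0.47  0.162 0.237] [  6.4   7.5 121.7 -13.2  16.4  18. ] 0.0
(0.048, -0.0045, 0.028) [0.492 0.162 0.206] [  6.1  13.9 119.1 -16.2  12.6  20.9] 0.0
(0.068, -0.0045, 0.03) [0.507 0.162 0.219] [  5.9  13.7 117.  -13.4  14.7  17.8] 0.0
(0.068, 0.024, 0.03) [0.507 0.19  0.219] [  9.5  14.9 115.5 -20.3  15.9  27.4] 0.0
(0.068, 0.035, 0.03) [0.507 0.201 0.219] [ 10.9  15.4 114.8 -22.6  16.5  30.7] 0.0
(0.068, 0.023, 0.06) [0.49  0.189 0.244] [  9.8  10.2 117.5 -17.8  18.6  25. ] 0.0
(0.068, 0.023, 0.09) [0.472 0.189 0.268] [ 10.2   5.4 119.2 -16.   21.6  23.3] 0.0
(0.068, 0.023, 0.13) [0.449 0.189 0.301] [ 10.8  -1.  121.  -14.1  26.1  21.6] 0.0
```

```bash
python3 - <<'E'
from h import *
import pickle
q=np.load('q.npy')
for f,pxs in [('w2.pkl',[(325,91),(323,200),(321,365)]),('w1.pkl',[(301.5,10),(299.5,222)])]:
    P=pickle.load(open(f,'rb'))
    for px in pxs:
        for h in (.03,.033):
            o,d=ray(P,px); n=np.array([-S35,0,C35]); p0=con2w(q,pan([0,0,h]))[0]; X=o+d*((p0-o)@n)/(d@n); v=X-[q[0],q[1],.035]
            print(f,px,h,np.round(1e3*np.array([v[0]*C35+v[2]*S35,v[1]]),1))
s=sense();g=s['ee_pos']+.147*s['eef_rot'][:,2]; v=g-[q[0],q[1],.035]; print(np.round(1e3*np.array([v[0]*C35+v[2]*S35,v[1],-v[0]*S35+v[2]*C35]),1))
im=cv2.imread('pics/w2.png')[70:270,280:620];cv2.imwrite('pics/w2z.png',cv2.resize(im,None,fx=2.3,fy=2.3,interpolation=cv2.INTER_CUBIC))
E
```

```text
w2.pkl (325, 91) 0.03 [50.9 77.9]
w2.pkl (325, 91) 0.033 [50.9 77.7]
w2.pkl (323, 200) 0.03 [50.2 21.9]
w2.pkl (323, 200) 0.033 [50.1 22.7]
w2.pkl (321, 365) 0.03 [ 49.4 -89. ]
w2.pkl (321, 365) 0.033 [ 49.3 -86.1]
w1.pkl (301.5, 10) 0.03 [52.5 58.9]
w1.pkl (301.5, 10) 0.033 [52.7 58.1]
w1.pkl (299.5, 222) 0.03 [ 48.7 -87.9]
w1.pkl (299.5, 222) 0.033 [ 48.9 -86.8]
[47.  -5.  68.8]
```

View pics/w2z.png

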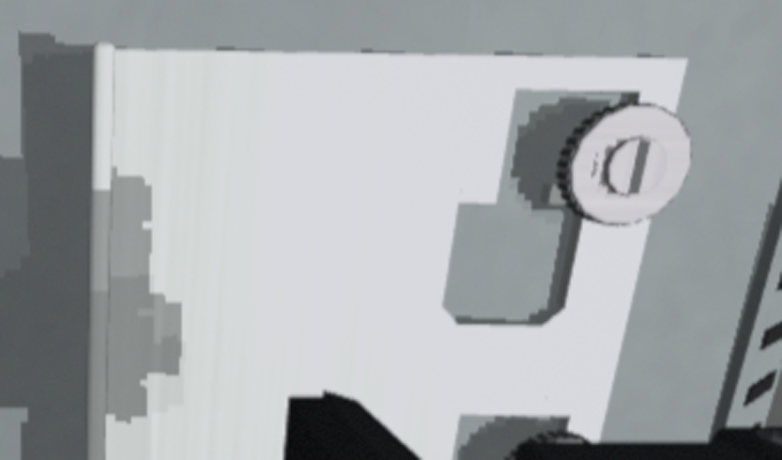

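arm_command:
  commands:
    - [[0, 0, 0], [0.1, 0, 0.5], 0]
    - [[0, 0, 0], [0.1, 0, 0.9], 0]
    - [[0, 0, 0], [0.1, 0, 1.2], 0]
    - [[0, 0, 0], [0.1, 0, 1.36], 0.3]
    - [[0, 0, 0], [0.1, 0, 1.36], 0.5]
  squeeze: 20

```text
t: 3.42
ee_pos: [0.4926, 0.1619, 0.2058]
eef_rot: [[0.82, -0.0, 0.573], [-0.0, -1.0, -0.0], [0.573, 0.0, -0.82]]
contact_force: [0.5, -0.5, -0.4]
opening: 0.0698
```

```bash
python3 - <<'E'
from h import *
q=np.load('q.npy')
s=sense();g=s['ee_pos']+.147*s['eef_rot'][:,2]; v=g-[q[0],q[1],.035]; print(s['t'],np.round(1e3*np.array([v[0]*C35+v[2]*S35,v[1],-v[0]*S35+v[2]*C35]),1),s['opening'],s['contact_force'])
im=save('wrist','w3.png')
save('side','d3.png')
im=cv2.imread('pics/d3.png')[140:280,190:340];cv2.imwrite('pics/d3z.png',cv2.resize(im,None,fx=4,fy=4,interpolation=cv2.INTER_CUBIC))
E
```

```text
3.425 [48.6 -4.6 27.4] 0.06979418954057494 [ 0.46537364 -0.47561209 -0.41601313]
```

View pics/w3.png

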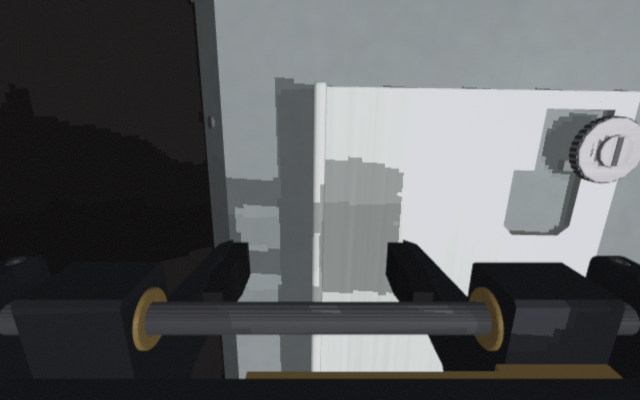

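View pics/d3z.png

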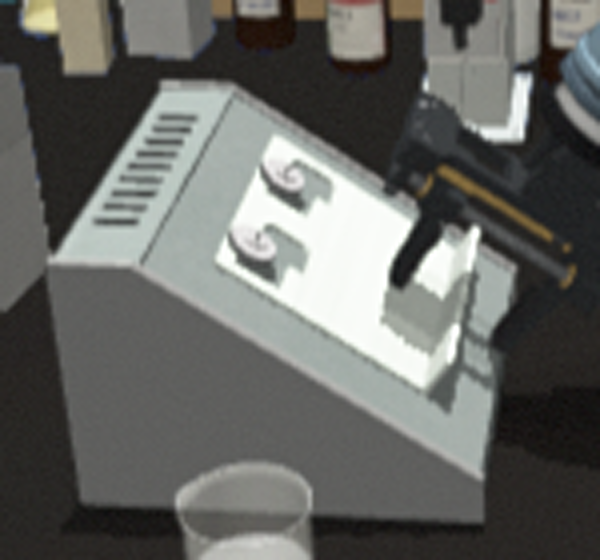

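arm_command:
  commands:
    - [[0, 0, 0], [0.04, 0, 0], 0.8]
    - [[0, 0, 0], [0.04, 0, 0], 1]
    - [[0, 0, 0], [0.04, 0, 0], 1]
    - [[0, 0, 0], [0.04, 0, 0], 1]
    - [[0, 0, 0], [0.04, 0, 0], 1]
    - [[0, 0, 0], [0.04, 0, 0], 1]
  squeeze: 35

```text
t: 4.28
ee_pos: [0.493, 0.162, 0.2064]
eef_rot: [[0.82, -0.0, 0.572], [-0.0, -1.0, -0.0], [0.572, 0.0, -0.82]]
contact_force: [-3.6, -0.7, 1.2]
opening: 0.0043
```

arm_command:
  commands:
    - [[0, 0, 0], [0.1, 0, -0.02], 1]
    - [[0, 0, 0], [0.25, 0, -0.03], 1]
    - [[0, 0, 0], [0.4, 0, -0.03], 1]
    - [[0, 0, 0], [0.55, 0, -0.03], 1]
    - [[0, 0, 0], [0.65, 0, -0.03], 1]
    - [[0, 0, 0], [0.65, 0, -0.03], 1]

```text
t: 5.03
ee_pos: [0.5093, 0.1621, 0.2189]
eef_rot: [[0.819, 0.0, 0.574], [0.0, -1.0, 0.0], [0.574, -0.0, -0.819]]
contact_force: [0.9, -0.8, -4.5]
opening: 0.005
```

```bash
cat >> h.py <<'E'
q=np.load('q.npy')
def pp():
    s=sense();g=s['ee_pos']+.147*s['eef_rot'][:,2]; v=g-[q[0],q[1],.035]; F=s['contact_force']
    print(round(s['t'],2),'panel',np.round(1e3*np.array([v[0]*C35+v[2]*S35,v[1],-v[0]*S35+v[2]*C35]),1),round(s['opening'],4),'F s,y,h',np.round([F[0]*C35+F[2]*S35,F[1],-F[0]*S35+F[2]*C35],1),s['joints'].round(1),'T',s['ft_torque'].round(2))
E
python3 - <<'E'
from h import *
pp(); save('wrist','w4.png')
E
```

```text
5.03 panel [70.  -4.4 28.5] 0.005 F s,y,h [-1.9 -0.8 -4.2] [  5.9  14.  116.7 -13.2  14.8  17.6] T [ 0.04  0.8  -0.03]
```

View pics/w4.png

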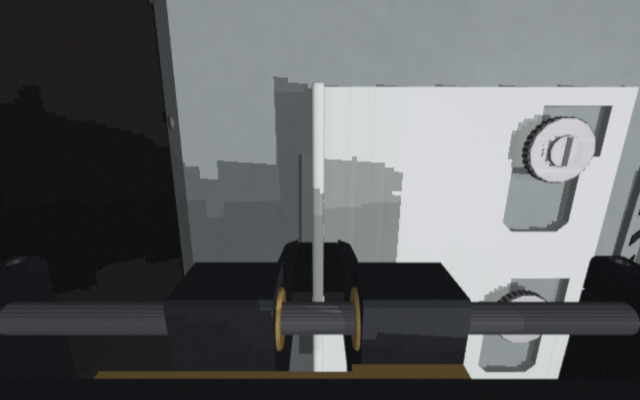

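arm_command:
  commands:
    - [[0, 0, 0], [0, -0.12, 0], 1]
    - [[0, 0, 0], [0, -0.25, 0], 1]
    - [[0, 0, 0], [0, -0.37, 0], 1]
    - [[0, 0, 0], [0, -0.5, 0], 1]
    - [[0, 0, 0], [0, -0.6, 0], 1]
    - [[0, 0, 0], [0, -0.67, 0], 1]
    - [[0, 0, 0], [0, -0.67, 0], 1]

```text
t: 5.95
ee_pos: [0.5091, 0.1823, 0.2188]
eef_rot: [[0.819, 0.0, 0.573], [0.0, -1.0, 0.0], [0.573, -0.0, -0.819]]
contact_force: [-0.0, -0.4, -3.8]
opening: 0.0049
```

```bash
python3 - <<'E'
from h import *
pp(); save('wrist','w5.png')
E
```

```text
5.95 panel [69.7 15.8 28.5] 0.0049 F s,y,h [-2.2 -0.4 -3.1] [  8.4  14.8 115.7 -18.2  15.6  24.5] T [ 0.04  0.7  -0.02]
```

View pics/w5.png

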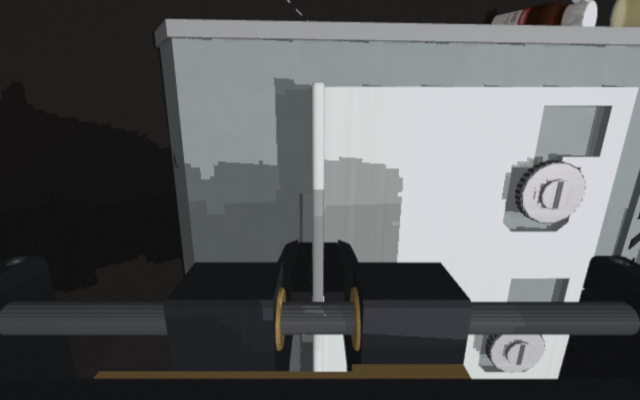

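arm_command:
  commands:
    - [[0, 0, 0], [0, -0.12, 0], 1]
    - [[0, 0, 0], [0, -0.25, 0], 1]
    - [[0, 0, 0], [0, -0.37, 0], 1]
    - [[0, 0, 0], [0, -0.45, 0], 1]
    - [[0, 0, 0], [0, -0.5, 0], 1]
    - [[0, 0, 0], [0, -0.5, 0], 1]

```text
t: 6.75
ee_pos: [0.5091, 0.1972, 0.2188]
eef_rot: [[0.819, 0.0, 0.573], [0.0, -1.0, 0.0], [0.573, 0.0, -0.819]]
contact_force: [0.0, -0.3, -3.2]
opening: 0.0047
```

```bash
python3 - <<'E'
from h import *
pp(); save('wrist','w6.png')
E
```

```text
6.75 panel [69.7 30.8 28.5] 0.0047 F s,y,h [-1.8 -0.3 -2.6] [ 10.3  15.5 114.8 -21.5  16.3  29.2] T [0.01 0.84 0.  ]
```

View pics/w6.png

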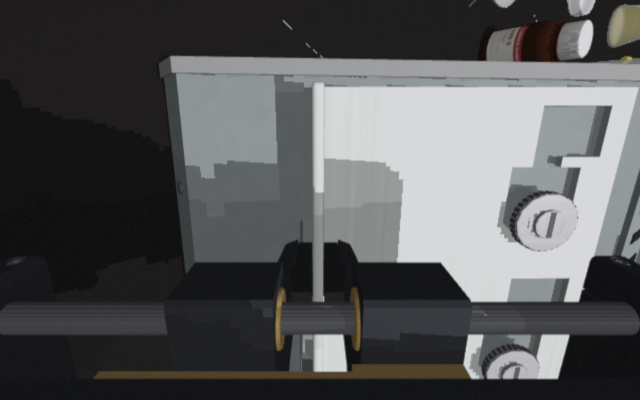

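arm_command:
  commands:
    - [[0, 0, 0], [0, -0.05, 0], 1]
    - [[0, 0, 0], [0, -0.09, 0], 1]
    - [[0, 0, 0], [0, -0.13, 0], 1]
    - [[0, 0, 0], [0, -0.13, 0], 1]

```text
t: 7.3
ee_pos: [0.5091, 0.201, 0.2188]
eef_rot: [[0.819, -0.0, 0.573], [-0.0, -1.0, -0.0], [0.573, -0.0, -0.819]]
contact_force: [-0.1, -1.9, -3.6]
opening: 0.0044
```

```bash
python3 -c "
from h import *
pp()"
```

```text
7.3 panel [69.7 34.5 28.5] 0.0044 F s,y,h [-2.2 -1.9 -2.9] [ 10.8  15.6 114.6 -22.2  16.5  30.3] T [-0.08  0.69 -0.27]
```

arm_command:
  commands:
    - [[0, 0, 0], [0, -0.04, 0], 1]
    - [[0, 0, 0], [0, -0.04, 0], 1]

```text
t: 7.55
ee_pos: [0.5091, 0.202, 0.2187]
eef_rot: [[0.82, -0.001, 0.573], [-0.001, -1.0, -0.0], [0.573, 0.0, -0.82]]
contact_force: [0.5, -3.2, -3.5]
opening: 0.0046
```

```bash
python3 -c "
from h import *
pp()"
```

```text
7.55 panel [69.6 35.5 28.5] 0.0046 F s,y,h [-1.5 -3.2 -3.1] [ 10.9  15.7 114.5 -22.5  16.5  30.7] T [-0.21  0.72 -0.53]
```

arm_command:
  commands:
    - [[0, 0, 0], [0, 0.15, 0], 1]
    - [[0, 0, 0], [0, 0.3, 0], 1]
    - [[0, 0, 0], [0, 0.42, 0], 1]
    - [[0, 0, 0], [0, 0.48, 0], 1]
    - [[0, 0, 0], [0, 0.48, 0], 1]

```text
t: 8.18
ee_pos: [0.5091, 0.1877, 0.2188]
eef_rot: [[0.819, -0.0, 0.573], [-0.0, -1.0, -0.0], [0.573, 0.0, -0.819]]
contact_force: [1.1, -0.2, -3.3]
opening: 0.0046
```

```bash
python3 - <<'E'
from h import *
pp(); P=camera_params('wrist'); save('wrist','w7.png')
im=cv2.imread('pics/w7.png')[70:400,430:640];cv2.imwrite('pics/w7z.png',cv2.resize(im,None,fx=1.8,fy=1.8,interpolation=cv2.INTER_CUBIC))
import pickle;pickle.dump(P,open('w7.pkl','wb'))
E
```

```text
8.18 panel [69.8 21.2 28.5] 0.0046 F s,y,h [-0.9 -0.2 -3.3] [  9.1  15.  115.4 -19.5  15.8  26.3] T [ 0.02  0.73 -0.04]
```

View pics/w7z.png

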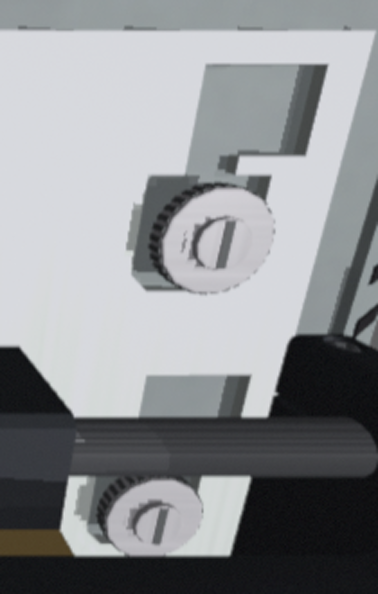

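```bash
python3 - <<'E'
from h import *
import pickle
P=pickle.load(open('w7.pkl','rb'))
def op(px,h):
    px=np.array(px)/1.8+[430,70]
    o,d=ray(P,px); n=np.array([-S35,0,C35]); p0=con2w(q,pan([0,0,h]))[0]; X=o+d*((p0-o)@n)/(d@n); v=X-[q[0],q[1],.035]
    return np.round(1e3*np.array([v[0]*C35+v[2]*S35,v[1]]),1)
for h in (.004,.007): print('hole',h,op((150,176),h),op((147,291),h),op((133,235),h))
print('head',op((218,239),.016),op((218,184),.016),op((218,294),.016))
E
```

```text
hole 0.004 [166.3  67.5] [171.4  34.1] [164.5  50.9]
hole 0.007 [164.4  68. ] [169.4  35.3] [162.7  51.8]
head [179.1  53.3] [176.1  67.7] [182.4  38.1]
```

arm_command:
  commands:
    - [[0, 0, 0], [-0.01, -0.02, -0.05], 1]
    - [[0, 0, 0], [-0.01, -0.02, -0.1], 1]
    - [[0, 0, 0], [-0.01, -0.02, -0.15], 1]
    - [[0, 0, 0], [-0.01, -0.02, -0.2], 1]
    - [[0, 0, 0], [-0.01, -0.02, -0.2], 1]

```text
t: 8.85
ee_pos: [0.5054, 0.1885, 0.2237]
eef_rot: [[0.819, 0.0, 0.573], [0.0, -1.0, 0.0], [0.573, -0.0, -0.819]]
contact_force: [-0.1, -0.6, -3.4]
opening: 0.0048
```

```bash
python3 -c "
from h import *
pp()"
```

```text
8.85 panel [69.5 22.  34.7] 0.0048 F s,y,h [-2.1 -0.6 -2.7] [  9.3  14.1 115.8 -19.2  16.3  26.1] T [-0.03  0.71 -0.05]
```

arm_command:
  commands:
    - [[0, 0, 0], [0, 0, -0.08], 1]
    - [[0, 0, 0], [0, 0, -0.16], 1]
    - [[0, 0, 0], [0, 0, -0.24], 1]
    - [[0, 0, 0], [0, 0, -0.32], 1]
    - [[0, 0, 0], [0, 0, -0.4], 1]
    - [[0, 0, 0], [0, 0, -0.5], 1]

```text
t: 9.6
ee_pos: [0.4967, 0.1884, 0.236]
eef_rot: [[0.819, -0.0, 0.573], [-0.0, -1.0, -0.0], [0.573, 0.0, -0.819]]
contact_force: [0.7, -0.2, -3.6]
opening: 0.0048
```

```bash
python3 - <<'E'
from h import *
pp(); save('side','d8.png')
im=cv2.imread('pics/d8.png')[140:280,190:340];cv2.imwrite('pics/d8z.png',cv2.resize(im,None,fx=4,fy=4,interpolation=cv2.INTER_CUBIC))
E
```

```text
9.6 panel [69.4 21.9 49.7] 0.0048 F s,y,h [-1.5 -0.2 -3.3] [  9.5  11.8 116.7 -18.1  17.7  25.1] T [0.03 0.69 0.02]
```

View pics/d8z.png

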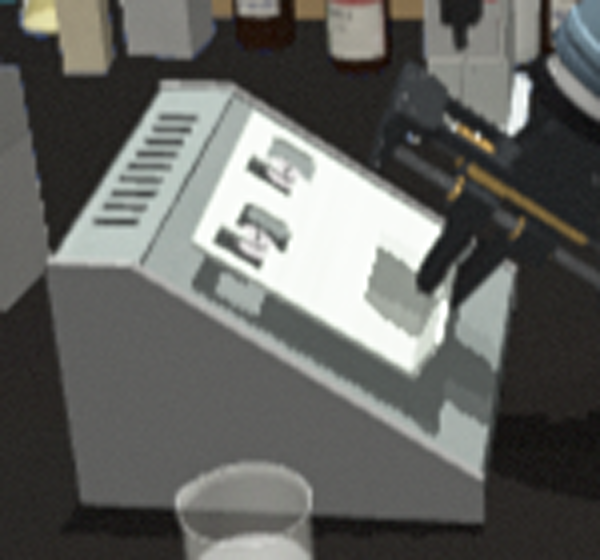

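arm_command:
  commands:
    - [[0, 0, 0], [0, 0, -0.5], 1]
    - [[0, 0, 0], [0, 0, -1], 1]
    - [[0, 0, 0], [0, 0, -1.6], 1]
    - [[0, 0, 0], [0, 0, -2.2], 1]
    - [[0, 0, 0], [0, 0, -2.7], 1]
    - [[0, 0, 0], [0, 0, -3], 1]
    - [[0, 0, 0], [0, 0, -3], 1]

```text
t: 10.52
ee_pos: [0.4452, 0.1885, 0.3101]
eef_rot: [[0.819, 0.0, 0.574], [-0.0, -1.0, 0.0], [0.574, -0.0, -0.819]]
contact_force: [-0.2, 0.3, -4.3]
opening: 0.0048
```

```bash
python3 - <<'E'
from h import *
pp();s=sense();print(s['ee_pos'])
S=camera_params('scene');D=camera_params('side')
for px in [(388,275),(420,295),(375,265)]: print(px,onplane(S,px).round(3))
for px in [(292.5,173.75),(321,175)]: print(px,onplane(D,px).round(3))
d=np.array([.54,-.065,.32])-s['ee_pos']; print((s['eef_rot'].T@d/.03).round(2))
E
```

```text
10.53 panel [ 69.9  22.  140. ] 0.0048 F s,y,h [-2.6  0.3 -3.5] [ 10.7  -2.6 121.3 -13.4  27.4  20.8] T [0.03 0.73 0.03]
[0.44518159 0.18847227 0.31012048]
(388, 275) [ 0.581 -0.267  0.   ]
(420, 295) [ 0.599 -0.373  0.   ]
(375, 265) [ 0.579 -0.215  0.   ]
(292.5, 173.75) [ 0.657 -0.24   0.   ]
(321, 175) [ 0.557 -0.235  0.   ]
[2.78 8.45 1.54]
```

arm_command:
  commands:
    - [[0, 0, 0], [0, 1.2, 0], 1]
    - [[0, 0, 0], [0, 2.8, 0], 1]
    - [[0, 0, 0], [0, 4.6, 0], 1]
    - [[0, 0, 0], [0.4, 6.2, 0.2], 1]
    - [[0, 0, 0], [0.9, 7.6, 0.5], 1]
    - [[0, -1.4, 0], [1.4, 8.4, 0.8], 1]
    - [[0, -2.8, 0], [1.9, 8.45, 1.1], 1]
    - [[0, -4.3, 0], [2.4, 8.45, 1.4], 1]
    - [[0, -5.83, 0], [2.78, 8.45, 1.54], 1]
    - [[0, -5.83, 0], [2.78, 8.45, 1.54], 1]

```text
t: 11.78
ee_pos: [0.5414, -0.0654, 0.3187]
eef_rot: [[1.0, 0.001, 0.001], [0.001, -1.0, -0.0], [0.001, 0.0, -1.0]]
contact_force: [1.1, 0.3, -4.4]
opening: 0.0047
```

```bash
python3 - <<'E'
from h import *
s=sense();print(s['t'],s['ee_pos'].round(4),s['eef_rot'].round(4).tolist(),s['joints'].round(1),s['contact_force'].round(1))
save('side','d9.png');save('wrist','w9.png')
E
```

```text
11.775 [ 0.5414 -0.0654  0.3187] [[1.0, 0.0007, 0.0011], [0.0007, -1.0, -0.0004], [0.0011, 0.0004, -1.0]] [-19.4  12.  100.8   0.   67.2 -19.4] [ 1.1  0.3 -4.4]
```

View pics/d9.png

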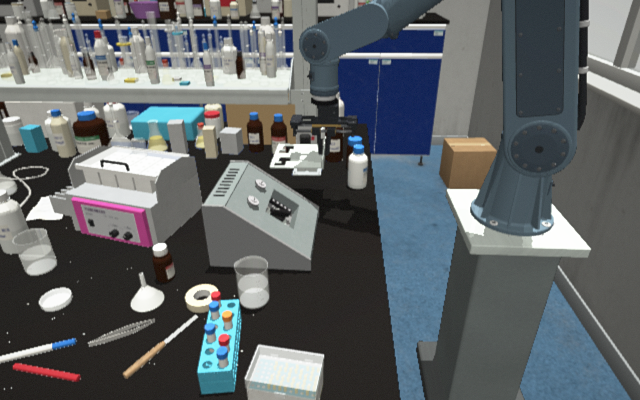

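View pics/w9.png

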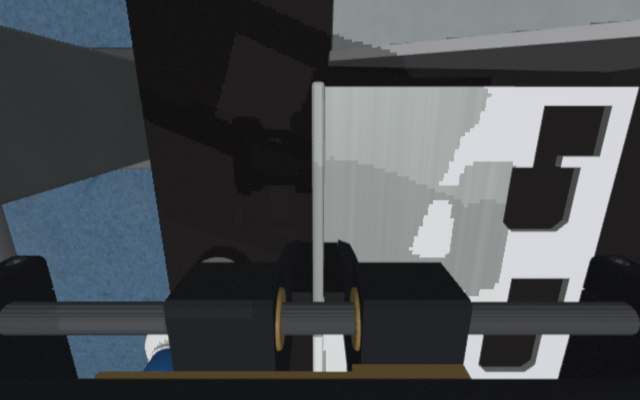

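arm_command:
  commands:
    - [[0, 0, 0], [0, 0, 0.8], 1]
    - [[0, 0, 0], [0, 0, 1.8], 1]
    - [[0, 0, 0], [0, 0, 2.8], 1]
    - [[0, 0, 0], [0, 0, 3.6], 1]
    - [[0, 0, 0], [0, 0, 4.2], 1]
    - [[0, 0, 0], [0, 0, 4.45], 1]
    - [[0, 0, 0], [0, 0, 4.45], 1]

```text
t: 12.75
ee_pos: [0.5399, -0.0651, 0.186]
eef_rot: [[1.0, -0.0, 0.0], [-0.0, -1.0, 0.0], [0.0, -0.0, -1.0]]
contact_force: [-0.3, 0.1, -4.0]
opening: 0.005
```

```bash
python3 - <<'E'
from h import *
s=sense();print(s['t'],s['ee_pos'].round(4),s['contact_force'].round(1),s['ft_torque'].round(2))
save('side','d10.png')
im=cv2.imread('pics/d10.png')[110:210,230:390];cv2.imwrite('pics/d10z.png',cv2.resize(im,None,fx=4,fy=4,interpolation=cv2.INTER_CUBIC))
E
```

```text
12.75 [ 0.5399 -0.0651  0.186 ] [-0.3  0.1 -4. ] [ 0.    0.2  -0.02]
```

View pics/d10z.png

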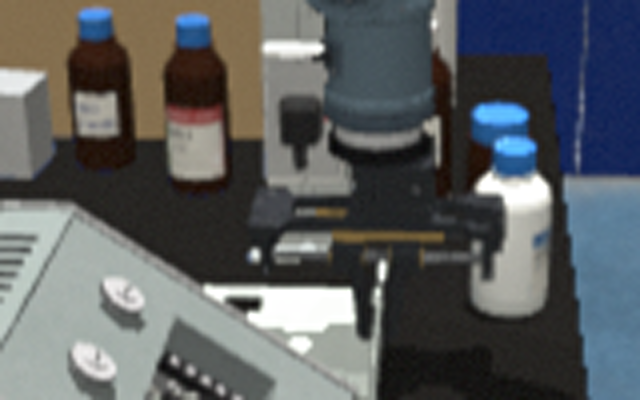

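arm_command:
  commands:
    - [[0, 0, 0], [0, 0, 0.1], 1]
    - [[0, 0, 0], [0, 0, 0.2], 1]
    - [[0, 0, 0], [0, 0, 0.25], 1]
    - [[0, 0, 0], [0, 0, 0.25], 1]

```text
t: 13.3
ee_pos: [0.54, -0.065, 0.1784]
eef_rot: [[1.0, 0.0, -0.0], [0.0, -1.0, 0.0], [-0.0, -0.0, -1.0]]
contact_force: [-0.6, 0.2, -3.7]
opening: 0.0046
```

arm_command:
  commands:
    - [[0, 0, 0], [0, 0, 0.04], 1]
    - [[0, 0, 0], [0, 0, 0.08], 1]
    - [[0, 0, 0], [0, 0, 0.08], 1]

```text
t: 13.68
ee_pos: [0.5401, -0.0651, 0.1762]
eef_rot: [[1.0, -0.0, 0.0], [-0.0, -1.0, -0.0], [0.0, 0.0, -1.0]]
contact_force: [-0.2, -0.0, -1.7]
opening: 0.005
```

arm_command:
  commands:
    - [[0, 0, 0], [0, 0, 0.02], 1]
    - [[0, 0, 0], [0, 0, 0.04], 1]
    - [[0, 0, 0], [0, 0, 0.04], 1]

```text
t: 14.05
ee_pos: [0.5402, -0.0653, 0.1756]
eef_rot: [[1.0, -0.0, 0.0], [-0.0, -1.0, -0.0], [0.0, 0.0, -1.0]]
contact_force: [-3.7, 0.0, 5.3]
opening: 0.0047
```

```bash
python3 -c "
from h import *
s=sense();print(s['t'],s['ee_pos'].round(4),s['contact_force'].round(1),s['ft_torque'].round(2))"
```

```text
14.05 [ 0.5402 -0.0653  0.1756] [-3.7  0.   5.3] [0.24 0.6  0.05]
```

arm_command:
  commands:
    - [[0, 0, 0], [0, 0, -0.01], 0.85]
    - [[0, 0, 0], [0, 0, -0.01], 0.6]
    - [[0, 0, 0], [0, 0, -0.01], 0.5]
    - [[0, 0, 0], [0, 0, -0.5], 0.5]
    - [[0, 0, 0], [0, 0, -1.5], 0.5]
    - [[0, 0, 0], [0, 0, -2.5], 0.5]
    - [[0, 0, 0], [0, 0, -4], 0.5]
    - [[0, 0, 0], [0, 0, -5], 0.6]

```text
t: 15.05
ee_pos: [0.5403, -0.0651, 0.3282]
eef_rot: [[1.0, 0.0, 0.003], [0.0, -1.0, -0.001], [0.003, 0.001, -1.0]]
contact_force: [0.4, -0.2, -0.4]
opening: 0.0364
```

```bash
python3 - <<'E'
from h import *
s=sense();print(s['t'],s['ee_pos'].round(4),s['contact_force'].round(1),s['opening'])
save('side','d11.png');save('wrist','w11.png')
for n in ('side','wrist'):
  for t in ['cover_lip','selector_hub']:
    print(n,t,[(np.round(d['pixel'],1).tolist(),round(d['confidence'],2)) for d in tip_of(n,t)][:3])
im=cv2.imread('pics/d11.png')[110:285,190:390];cv2.imwrite('pics/d11z.png',cv2.resize(im,None,fx=4,fy=3.4,interpolation=cv2.INTER_CUBIC)[:600])
E
```

```text
15.05 [ 0.5403 -0.0651  0.3282] [ 0.4 -0.2 -0.4] 0.03636232499374843
side cover_lip [([324.0, 196.6], 0.65)]
side selector_hub [([280.2, 211.5], 0.7)]
wrist cover_lip [([311.8, 189.5], 0.88)]
wrist selector_hub []
```

View pics/d11z.png

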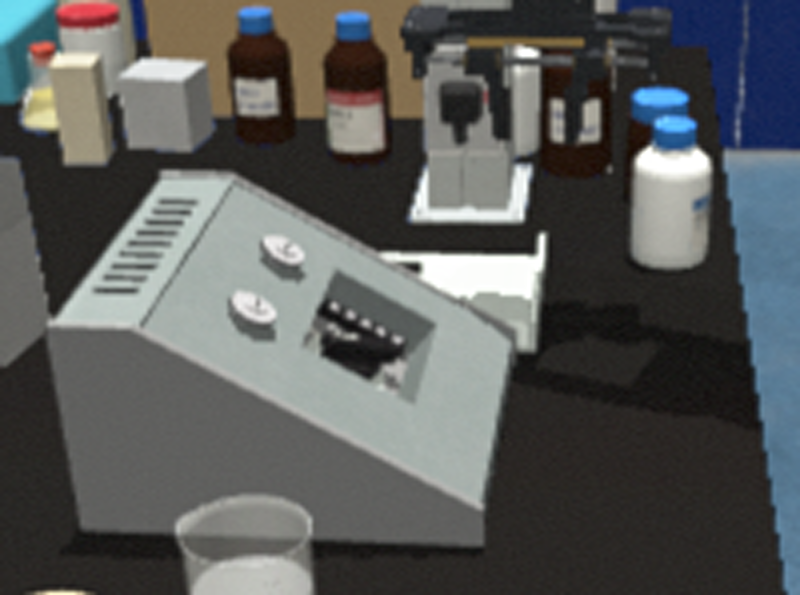

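View pics/w11.png

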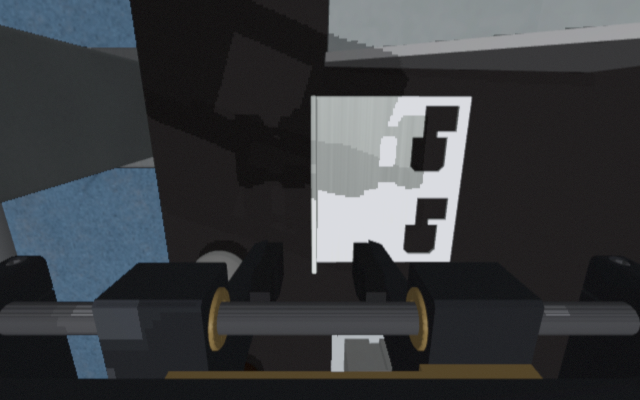

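```bash
python3 - <<'E'
from h import *
D=camera_params('side')
def op(P,px,h):
    o,d=ray(P,px); n=np.array([-S35,0,C35]); p0=con2w(q,pan([0,0,h]))[0]; X=o+d*((p0-o)@n)/(d@n); v=X-[q[0],q[1],.035]
    return np.round(1e3*np.array([v[0]*C35+v[2]*S35,v[1]]),1)
Z=lambda a,b:(190+a/4,110+b/3.4)
print('hub',op(D,(280.2,211.5),-.0145)); print([op(D,Z(*p),0) for p in [(338,270),(436,318),(412,403),(303,345)]])
import k
from scipy.spatial.transform import Rotation as R
M0=np.array([[C35,0,S35],[0,-1,0],[S35,0,-C35]])
j=np.array(sense()['joints'])
print(j.round(1))
def go(s,y,h,rz,j):
    M=M0@R.from_euler('z',rz,degrees=True).as_matrix()
    x=con2w(q,pan([s,y,h]))[0]-.147*M[:,2]; return x,*k.ik(x,M,j)
for rz in (0,-40,-80,-124):
    x,j,c=go(.1,.0,.12,rz,j); print(rz,x.round(3),j.round(1),round(c,3))
for h in (.06,.0):
    x,j,c=go(.1,.0,h,-124,j); print(h,x.round(3),j.round(1),round(c,3))
for rz in (-100,-80,-55):
    x,j,c=go(.1,.0,0,rz,j); print(rz,x.round(3),j.round(1),round(c,3))
j=np.array(sense()['joints'])
for rz in (0,40,56,80,124):
    x,j,c=go(.1,.0,.0,rz,j); print(rz,x.round(3),j.round(1),round(c,3))
s=sense(); x=con2w(q,pan([.09,-.04,.14]))[0]-.147*M0[:,2]; print(x,(s['eef_rot'].T@(x-s['ee_pos'])/.03).round(2))
E
```

```text
hub [ 98.3 -13.6]
[array([135.2, -72.3]), array([ 57.3, -78.2]), array([59.9, 49.3]), array([139.1,  47.5])]
[-19.4  11.4 100.8   0.   67.9 -19.4]
0 [0.481 0.166 0.311] [  6.9   0.5 118.1  -8.7  26.9  13.5] 0.0
-40 [0.481 0.166 0.311] [  6.9   0.5 118.1  -8.7  26.9 -26.5] 0.0
-80 [0.481 0.166 0.311] [  6.9   0.5 118.1  -8.7  26.9 -66.5] 0.0
-124 [0.481 0.166 0.311] [   6.9    0.5  118.1   -8.7   26.9 -110.5] 0.0
0.06 [0.516 0.166 0.262] [   6.3    9.8  115.   -10.4   20.6 -109.1] 0.0
0.0 [0.55  0.166 0.213] [   5.9   18.9  111.1  -12.7   15.5 -106.9] 0.0
-100 [0.55  0.166 0.213] [  5.9  18.9 111.1 -12.7  15.5 -82.9] 0.0
-80 [0.55  0.166 0.213] [  5.9  18.9 111.1 -12.7  15.5 -62.9] 0.0
-55 [0.55  0.166 0.213] [  5.9  18.9 111.1 -12.7  15.5 -37.9] 0.0
0 [0.55  0.166 0.213] [  5.9  18.9 111.1 -12.7  15.5  17.1] 0.0
40 [0.55  0.166 0.213] [  5.9  18.9 111.1 -12.7  15.5  57.1] 0.0
56 [0.55  0.166 0.213] [  5.9  18.9 111.1 -12.7  15.5  73.1] 0.0
80 [0.55  0.166 0.213] [  5.9  18.9 111.1 -12.7  15.5  97.1] 0.0
124 [0.55  0.166 0.213] [  5.9  18.9 111.1 -12.7  15.5 141.1] 0.0
[0.46169443 0.12648573 0.32171536] [-2.59 -6.38  0.08]
```

arm_command:
  commands:
    - [[0, 0.5, 0], [-0.8, -1, -0.2], 0.6]
    - [[0, 1.5, 0], [-1.7, -2.5, 0], 0.6]
    - [[0, 2.8, 0], [-2.4, -4.2, 0.05], 0.6]
    - [[0, 4.3, 0], [-2.6, -5.6, 0.08], 0.6]
    - [[0, 5.83, 0], [-2.6, -6.38, 0.08], 0.6]
    - [[0, 5.83, 0], [-2.6, -6.38, 0.08], 0.6]
    - [[0, 5.83, 0], [-2.6, -6.38, 0.08], 0.6]

```text
t: 16.23
ee_pos: [0.4619, 0.1259, 0.3217]
eef_rot: [[0.822, -0.0, 0.57], [0.0, -1.0, -0.0], [0.57, 0.0, -0.822]]
contact_force: [0.3, 0.2, -0.0]
opening: 0.0353
```

```bash
python3 - <<'E'
from h import *
import pickle
pp()
P=camera_params('wrist'); save('wrist','w12.png'); pickle.dump(P,open('w12.pkl','wb'))
def op(P,px,h):
    o,d=ray(P,px); n=np.array([-S35,0,C35]); p0=con2w(q,pan([0,0,h]))[0]; X=o+d*((p0-o)@n)/(d@n); v=X-[q[0],q[1],.035]
    return np.round(1e3*np.array([v[0]*C35+v[2]*S35,v[1]]),1)
for d in tip_of('wrist','selector_hub'): print(d,op(P,d['pixel'],-.0145))
E
```

```text
16.23 panel [ 89.5 -40.6 139.9] 0.0353 F s,y,h [ 0.2  0.2 -0.2] [  1.2  -5.1 121.9  -1.5  28.4   2.3] T [-0.05  0.24 -0.06]
{'pixel': [330.0, 164.4], 'confidence': 0.89} [101.2 -14.9]
```

View pics/w12.png

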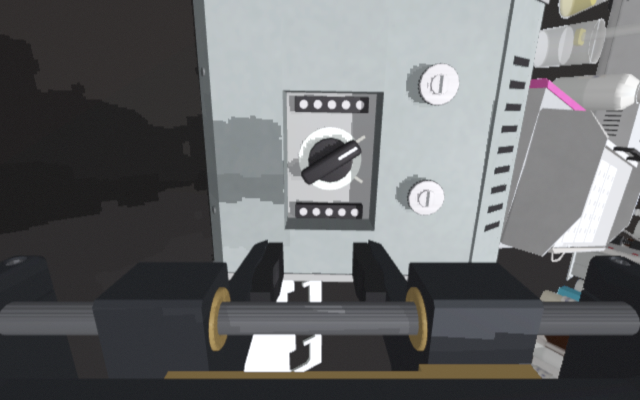

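arm_command:
  commands:
    - [[0, 0, 1.6], [0.1, -0.2, 0.4], 0.5]
    - [[0, 0, 3.2], [0.2, -0.5, 0.9], 0.5]
    - [[0, 0, 4.8], [0.38, -0.87, 1.4], 0.5]
    - [[0, 0, 6.4], [0.38, -0.87, 1.9], 0.5]
    - [[0, 0, 8], [0.38, -0.87, 2.4], 0.5]
    - [[0, 0, 9.27], [0.38, -0.87, 2.67], 0.5]
    - [[0, 0, 9.27], [0.38, -0.87, 2.67], 0.5]
    - [[0, 0, 9.27], [0.38, -0.87, 2.67], 0.5]

```text
t: 17.32
ee_pos: [0.5176, 0.1518, 0.2636]
eef_rot: [[0.464, -0.676, 0.573], [-0.824, -0.566, -0.001], [0.325, -0.472, -0.82]]
contact_force: [0.1, 0.2, 0.8]
opening: 0.044
```

```bash
python3 - <<'E'
from h import *
pp(); save('wrist','w13.png'); save('side','d13.png'); save('scene','s13.png')
print(sense()['eef_rot'].round(3).tolist())
im=cv2.imread('pics/d13.png')[130:280,190:340];a=cv2.resize(im,(400,400),interpolation=cv2.INTER_CUBIC)
im=cv2.imread('pics/s13.png')[90:230,240:380];b=cv2.resize(im,(400,400),interpolation=cv2.INTER_CUBIC)
cv2.imwrite('pics/c13.png',np.hstack([a,b]))
E
```

```text
17.32 panel [102.2 -14.7  60.3] 0.044 F s,y,h [0.5 0.2 0.6] [  4.4   9.2 115.5  -7.4  20.6  66.1] T [ 0.01  0.34 -0.02]
[[0.463, -0.676, 0.574], [-0.825, -0.566, -0.0], [0.325, -0.473, -0.819]]
```

View pics/w13.png

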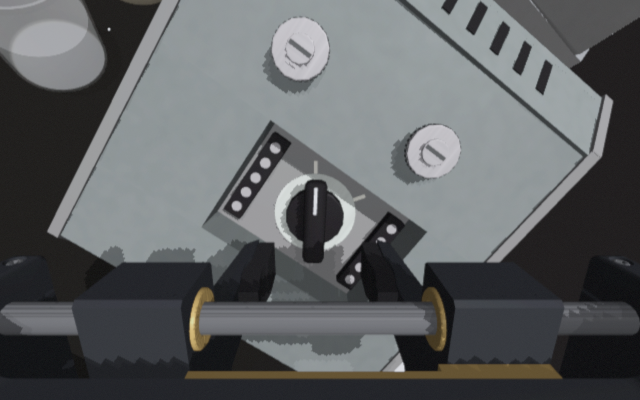

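View pics/c13.png

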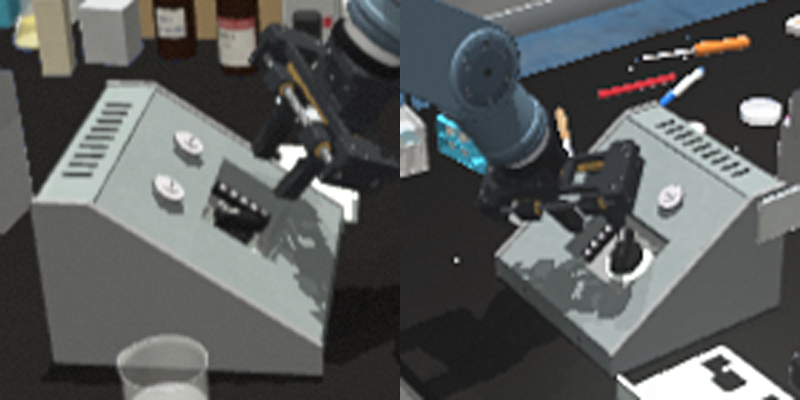

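```bash
python3 - <<'E'
from h import *
P=camera_params('wrist')
def op(P,px,h):
    o,d=ray(P,px); n=np.array([-S35,0,C35]); p0=con2w(q,pan([0,0,h]))[0]; X=o+d*((p0-o)@n)/(d@n); v=X-[q[0],q[1],.035]
    return np.round(1e3*np.array([v[0]*C35+v[2]*S35,v[1]]),1)
print(op(P,(314,222),-.0065),op(P,(316,180),-.0065),op(P,(313,262),-.0065),[ (op(P,p,0)) for p in [(271,121),(203,226),(427,232)]])
for d in tip_of('wrist','selector_hub'): print(d,op(P,d['pixel'],-.0145))
E
```

```text
[104.1 -10.6] [128.2   4.2] [ 79.7 -26.3] [array([143.5,  46.2]), array([64. , 47.6]), array([141.4, -72.9])]
{'pixel': [314.8, 222.8], 'confidence': 0.66} [101.5 -12.9]
{'pixel': [57.7, 57.0], 'confidence': 0.66} [101.9 170.8]
```

arm_command:
  commands:
    - [[0, 0, 0], [-0.03, -0.06, 0.5], 0.5]
    - [[0, 0, 0], [-0.03, -0.06, 1.0], 0.5]
    - [[0, 0, 0], [-0.03, -0.06, 1.4], 0.5]
    - [[0, 0, 0], [-0.03, -0.06, 1.7], 0.5]
    - [[0, 0, 0], [-0.03, -0.06, 1.9], 0.5]
    - [[0, 0, 0], [-0.03, -0.06, 1.93], 0.5]

```text
t: 18.27
ee_pos: [0.5513, 0.1542, 0.2162]
eef_rot: [[0.463, -0.676, 0.573], [-0.825, -0.565, -0.0], [0.324, -0.473, -0.82]]
contact_force: [-0.2, -0.7, 0.8]
opening: 0.0439
```

```bash
python3 - <<'E'
from h import *
pp(); save('wrist','w14.png')
E
```

```text
18.27 panel [102.7 -12.3   2.2] 0.0439 F s,y,h [ 0.3 -0.7  0.8] [  4.4  18.2 111.5  -9.4  15.7  68.3] T [0.08 0.3  0.04]
```

View pics/w14.png

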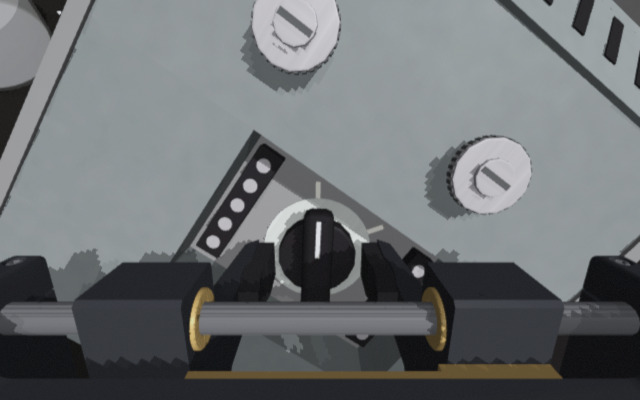

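Fingers straddle the bar with no contact. Close on it lightly.

arm_command:
  commands:
    - [[0, 0, 0], [0, 0, 0], 0.8]
    - [[0, 0, 0], [0, 0, 0], 0.9]
    - [[0, 0, 0], [0, 0, 0], 0.9]
    - [[0, 0, 0], [0, 0, 0], 0.9]
  squeeze: 8

```text
t: 18.82
ee_pos: [0.551, 0.1546, 0.2166]
eef_rot: [[0.463, -0.676, 0.573], [-0.825, -0.565, 0.001], [0.323, -0.473, -0.819]]
contact_force: [-2.4, 4.3, 1.5]
opening: 0.0152
```

```bash
python3 -c "
from h import *
pp()"
```

```text
18.82 panel [102.7 -11.8   2.7] 0.0152 F s,y,h [-1.1  4.3  2.6] [  4.4  18.1 111.5  -9.3  15.7  68.3] T [0.5  0.55 0.27]
```

arm_command:
  commands:
    - [[0, 0, 1.3], [0, 0, 0], 0.9]
    - [[0, 0, 2.6], [0, 0, 0], 0.9]
    - [[0, 0, 3.9], [0, 0, 0], 0.9]
    - [[0, 0, 5.2], [0, 0, 0], 0.9]
    - [[0, 0, 6.5], [0, 0, 0], 0.9]
    - [[0, 0, 7.8], [0, 0, 0], 0.9]
    - [[0, 0, 9.1], [0, 0, 0], 0.9]
    - [[0, 0, 10.3], [0, 0, 0], 0.9]
    - [[0, 0, 11.2], [0, 0, 0], 0.9]
    - [[0, 0, 11.2], [0, 0, 0], 0.9]

```text
t: 20.08
ee_pos: [0.5511, 0.1525, 0.2165]
eef_rot: [[-0.447, -0.688, 0.572], [-0.84, 0.543, -0.003], [-0.309, -0.481, -0.82]]
contact_force: [-4.9, -10.7, 5.3]
opening: 0.0147
```

```bash
python3 -c "
from h import *
pp();s=sense()['eef_rot'];ex=np.array([C35,0,S35]);print(np.degrees(np.arctan2(-s[1,0],s[:,0]@ex)))"
```

```text
20.07 panel [102.6 -14.4   2.6] 0.0147 F s,y,h [ -1.  -10.7   7.2] [  4.2  18.1 111.5  -9.5  15.8 135.5] T [-1.47  0.6  -1.06]
122.90753447689715
```

arm_command:
  commands:
    - [[0, 0, 0.25], [0, 0, 0], 0.9]
    - [[0, 0, 0.25], [0, 0, 0], 0.9]

```text
t: 20.32
ee_pos: [0.5511, 0.1524, 0.2165]
eef_rot: [[-0.464, -0.676, 0.572], [-0.826, 0.564, -0.003], [-0.321, -0.473, -0.82]]
contact_force: [-5.1, -11.0, 4.5]
opening: 0.0147
```

```bash
python3 -c "
from h import *
pp();s=sense()['eef_rot'];ex=np.array([C35,0,S35]);print(np.degrees(np.arctan2(-s[1,0],s[:,0]@ex)))"
```

```text
20.32 panel [102.6 -14.4   2.5] 0.0147 F s,y,h [ -1.6 -11.    6.6] [  4.2  18.1 111.5  -9.5  15.8 137. ] T [-1.55  0.58 -1.05]
124.36022043579281
```

arm_command:
  commands:
    - [[0, 0, 0], [0, 0, 0], 0.7]
    - [[0, 0, 0], [0, 0, 0], 0.5]
    - [[0, 0, 0], [0, 0, 0], 0.5]
    - [[0, 0, 0], [0, 0, -0.7], 0.5]
    - [[0, 0, 0], [0, 0, -1.7], 0.5]
    - [[0, 0, 0], [0, 0, -2.8], 0.5]
    - [[0, 0, 0], [0, 0, -3.6], 0.5]
    - [[0, 0, 0], [0, 0, -3.6], 0.5]

```text
t: 21.32
ee_pos: [0.4894, 0.1546, 0.3067]
eef_rot: [[-0.46, -0.675, 0.576], [-0.826, 0.563, 0.001], [-0.325, -0.476, -0.817]]
contact_force: [1.0, -0.2, 0.4]
opening: 0.044
```

```bash
python3 - <<'E'
from h import *
import pickle
pp(); P=camera_params('wrist'); save('wrist','w15.png'); save('side','d15.png'); pickle.dump(P,open('w15.pkl','wb'))
E
```

```text
21.32 panel [104.6 -11.8 111.8] 0.044 F s,y,h [ 1.1 -0.2 -0.3] [  5.1   1.4 117.9  -6.7  25.8 134.5] T [ 0.13  0.34 -0.03]
```

View pics/w15.png

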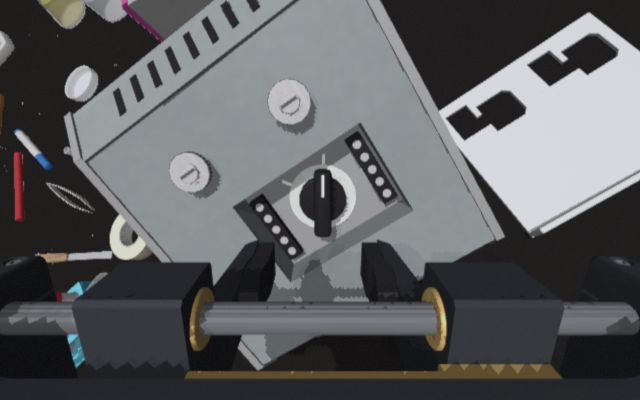

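View pics/d15.png

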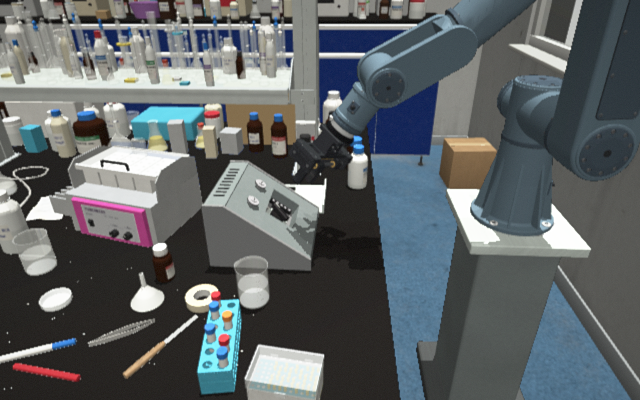

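```bash
python3 - <<'E'
from h import *
import pickle
P=pickle.load(open('w15.pkl','rb'))
im=cv2.imread('pics/w15.png')
c=im[150:260,260:390];cv2.imwrite('pics/w15z.png',cv2.resize(c,None,fx=5,fy=5,interpolation=cv2.INTER_CUBIC))
def op(px,h):
    o,d=ray(P,px); n=np.array([-S35,0,C35]); p0=con2w(q,pan([0,0,h]))[0]; X=o+d*((p0-o)@n)/(d@n); v=X-[q[0],q[1],.035]
    return 1e3*np.array([v[0]*C35+v[2]*S35,v[1]])
a,b=op((322.5,172),-.0065),op((322,236),-.0065);d=a-b;print(a,b,.6-np.arctan2(d[1],d[0]),'ref recess edge',)
e=op((360,125),0)-op((412,207),0);f=op((234,207),0)-op((291,279),0);print(np.degrees(np.arctan2(e[1],e[0])),np.degrees(np.arctan2(f[1],f[0])))
E
```

```text
[125.02937002 -28.66802913] [80.05307543  2.28825189] 1.2028167629453832 ref recess edge
0.26539246326487764 -0.10117054841887148
```

View pics/w15z.png

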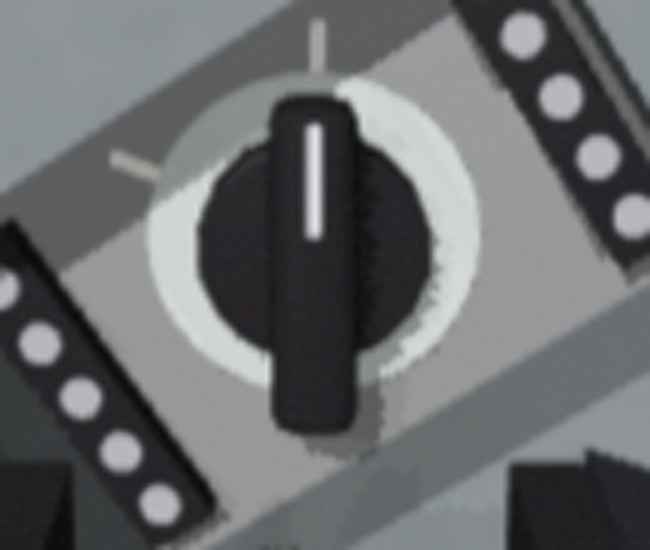

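```bash
python3 - <<'E'
from h import *
grab_frame('scene');S=camera_params('scene');D=camera_params('side')
for t in ['cover_lip','reagent_bottle','beaker','amber_bottle']:
    a=tip_of('scene',t)
    print(t,[(np.round(x['pixel'],1).tolist(),round(x['confidence'],2),onplane(S,x['pixel'],.015 if t=='cover_lip' else 0).round(3)) for x in a[:2]])
grab_frame('side'); b=tip_of('side','cover_lip');a=tip_of('scene','cover_lip')
if a and b: print(tri([(S,a[0]['pixel']),(D,b[0]['pixel'])]))
print(sense()['contact_force'],sense()['t']); hand_in()
E
```

```text
cover_lip [([334.2, 237.8], 0.96, array([ 0.548, -0.065,  0.015]))]
reagent_bottle [([327.4, 277.3], 0.7, array([ 0.44 , -0.174,  0.   ]))]
beaker [([285.5, 167.7], 0.49, array([0.659, 0.377, 0.   ]))]
amber_bottle [([360.6, 305.6], 0.91, array([ 0.448, -0.308,  0.   ]))]
(array([ 0.53832694, -0.07101602,  0.01994234]), [np.float64(4.6), np.float64(4.6)])
[ 0.15819764 -0.41899812 -0.19928838] 21.825
the job is handed in; nothing more can be done
```

I took the cover off its screws, laid it flat beside the controller, turned the selector to its stop and handed the job in at about 21.8 s. `hand_in` gives no verdict, so what follows rests on my own checks.

- **Cover removal:** I gripped the lip and slid the cover about 20 mm up the panel. I then moved it left until I felt the stop, went about 13 mm back, and pulled it off square to the panel. The measured force stayed at about 5 N or less while the cover was on the screws. The pull-off met no resistance.
- **Cover placing:** The cover lies on the worktop to the right of the controller, lip upward, and the fingers have let go of it. The pictures show it flat and clear of the controller. The last two-view measurement put the lip centre at about (0.54, −0.07, 0.020) m, with the views disagreeing by about 5 mm. I pressed it down with about 9 N when setting it down.
- **Selector:** I gripped the bar and turned it clockwise. It measures about 1.20 rad in the wrist picture, and the pointer lines up with the end mark. The grip sat about 1–2 mm off the axis, giving a side force of up to about 11 N.
- **Bottles and beaker:** The last detector positions are 12 to 15 mm from where the same camera first placed the bottles and about 22 mm for the beaker. The beaker detection had a confidence of only 0.49. I never touched any of them and they stand upright in the pictures, so I take the difference as detector error.

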